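# Hang the washed beaker and tumbler on the draining rack

## Task

Hang both washed steel cups mouth-down on the draining rack so they drain: the tall slim beaker on the long narrow peg, the short wide tumbler on the short wide peg, each pushed home until the white cushion in the end of its peg is pressed fully in against its stop. Press gently and feel for that stop: the cushion must not be loaded with more than 25 N. Let go of both, and leave the other things on the table where they are.

Things in the scene. Friction and masses are not known exactly. Their poses are not given: they have to be found in the camera images.
- beaker_mid (a point): Beaker, the tall slim steel cup, plain straight round, no handle: outer diameter 52 mm, 140 mm long, wall 3 mm, bottom 5 mm thick (inner depth 135 mm), about 0.15 kg. Starts lying level on its side in a ribbed cradle. The point is on its axis, half-way along (70 mm from mouth and bottom); x runs along the axis, out through the mouth.
- tumbler_mid (a point): Tumbler, the short wide steel cup, plain straight round, no handle: outer diameter 64 mm, 95 mm long, wall 3 mm, bottom 5 mm thick (inner depth 90 mm), about 0.15 kg. Starts lying level on its side in a ribbed cradle. The point is on its axis, half-way along (47.5 mm from mouth and bottom); x runs along the axis, out through the mouth.
- peg_long: Socket of the long narrow peg, for the beaker. Origin on the cross bar, 75 mm above the table; z along the peg to its free end, 40 deg above level; y level, across; x down and outward, the way a let-go cup sags (17 mm). The peg is a U of 8 mm wire in the y-z plane, 24 mm wide, clamped in the socket at an unreported setting: wire end 143 to 167 mm along z. A white cushion stands out of the end.
- cushion_long (a joint): White slab in the long peg's end, 10 mm wide, 8 mm thick. At 0 it stands 24 mm past the wire end; a cup's inner bottom pushes it in along the peg. It resists with a steady 6 N and stays where pushed; at 0.011 (m) it meets its stop, backed by a spring of 4 N/mm: 10 to 20 N there shows it is home, over 25 N harms it. A cup's weight does not move it.
- peg_wide: Socket of the short wide peg, for the tumbler, 150 mm beside the long one and parallel; same axes and origin on the bar. U of 8 mm wire, 44 mm wide, clamped at its own unreported setting: wire end 98 to 122 mm along z. The let-go tumbler sags 17 mm along x. Fully home, a cup's mouth stays 20 mm or more clear of the bar.
- cushion_wide (a joint): White slab in the wide peg's end, 30 mm wide, 8 mm thick; 0 = standing 24 mm past the wire end, 0.011 (m) = fully in, against its stop. Steady 6 N, then the springy stop and the same 25 N limit, as on the long peg.
- rack: Fixed steel draining rack: drip tray 190 x 300 mm with 14 mm rims, and a 14 mm cross bar 75 mm above the table on posts 135 mm either side of its middle. Both pegs rise from the bar, leaning roughly to the right (-y). Origin on the table under the bar's middle; x the way the pegs lean, y along the bar (long peg at +75 mm, wide peg at -75 mm).
- cradle_a: Fixed grey plastic cradle under the beaker, base 110 x 64 mm, 12 mm high, two ribs to 22 mm; origin under its centre, x along the ribs.
- cradle_b: The same kind of cradle, under the tumbler.
- spatula: Bystander, leave alone: kitchen spatula lying flat, 210 mm long, between the vessels and the rack; origin under its middle.
- spice_jar: Bystander, leave alone: glass jar with steel cap, 52 mm diameter, 90 mm tall, beyond the vessels.
- tin: Bystander, leave alone: food tin, 74 mm diameter, 110 mm tall, far side of the table near the middle.
- bowl: Bystander, leave alone: white bowl, 120 mm diameter, 50 mm tall, far right.
- oil_bottle: Bystander, leave alone: small green glass bottle, 62 mm diameter, 130 mm tall, behind the rack on the left.
- plate: Bystander, leave alone: white plate, 220 mm diameter, far right.
- pan: Bystander, leave alone: empty steel food pan, 160 x 200 x 60 mm, far left.
There are look-alikes about, which are no part of the job. What is shaped like the part that bears beaker_mid but brown or orange is not meant.

How it is judged:
By the outcome, as a careful person would: the job done as asked, in the order asked, and still so for the second after the job is handed in, with the robot touching nothing.
It also fails if it takes over 64 s, if anything falls off the work surface, if the arm or the gripper's body presses on something with over 40 N, if the wrist force passes 120 N, or if a joint passes its speed limit or range.

## Robot

A 6-joint arm with a two-finger parallel gripper is mounted at the origin on the work surface. World frame = base frame: x ahead of the robot, y to its left, z up, the work surface at z = 0. Lengths are in mm, angles in rad, forces in N, time in s.
With the tool pointing down it reaches from about 350 to 975 mm from the base axis. Payload 7.1 kg.
Tool frame: the origin (TCP) lies on the centre line of the jaws, within the pads' length; the fingertips stand 17 mm ahead of it and the grasp point (between the pads) lies 2 mm behind it; z points along the fingers, y is the direction in which the jaws open and shut (so a half turn about z gives the same grasp; the last joint's range is limited). The gripper opens to 88 mm and grips with 3 to 60 N. Pads are 20 mm wide; open, the fingers measure 115 mm over their backs; the gripper's body (75 mm by 178 mm) begins 61 mm behind the grasp point.
Start: joints at [1.176, 0.423, 1.63, -0, 1.089, -0.019], TCP at [229.353, 581.379, 239.675] pointing down, gripper open.
Joint ranges: [-3, 3], [-0.9, 2.11], [0.09, 2.58], [-1.31, 4.45], [0.11, 2.69], [-2.54, 2.54]. Speed limits (rad/s): [2.39, 2.39, 3.01, 3.14, 3.14, 3.14].

## Interface

Orientations are given as a rotation vector (axis times angle).
In Python, from workcell import ctrl, imaging, workorder gives the robot as it stands. The module is installed in compiled form; this text tells all that it offers.
- The arm moves only by the shell command python3 -m crank 'ROWS' [OPENING]. ROWS is JSON, a list of rows, each an object with "travel": the shift along the tool's x, y, z as a fraction of full scale, a list of three; "turn": the turn about the tool's z as a fraction of full scale. In form: [{"travel": [dx, dy, dz], "turn": turn}, ...]. A call has 1 to 20 rows; each row shifts and turns the pose as measured when the row begins, along the tool's axes as they then stand; what a row does not reach is not made up. Full scale, the value 1, is 5 cm for a shift and 0.1 rad for a turn. A row lasts 1/10 s, in which the tool goes at most 50 mm and 8.59 degrees, less where a joint would pass 70% of its speed; a pose out of reach is approached as far as the arm can. A call with a number of a shift or a turn outside -1 to 1 is refused whole. A call with a gripper value outside its range is refused whole. OPENING is the gripper command: -1 is shut, 1 is fully open, values between are in proportion, set as the call begins (- or left out, the last holds). The fingers move at their own pace and stop on an object; the grip force is fixed at half the most. Time passes only in rows, so rows that do not move let the fingers close. It gives the time, the measured TCP pose, the force and the opening at its end, in the units of the state.
- ctrl.get_obs(): the state, without advancing time (a new reading comes with each control period).
- imaging.get_image(name): name is "scene" or "top" or "wrist"; returns the picture (480x640x3 uint8, blue, green, red); there is no depth.
- imaging.camera_info(name): a dict with "camera_matrix" (3x3 intrinsics, pixels), "rvec" (rotation vector, rad) and "tvec" (3), from world to camera coordinates, as OpenCV has them. Camera axes: x right, y down, z forward; pixel columns grow to the right and rows downward; lengths in mm; the calibration is good to about 2 mm. A picture is of the moment at which its call begins: read the wrist's pose just before it. camera_info takes no time and is no camera call; for the wrist camera it gives the pose at the moment of the call.
- workorder.close_job(): hands the job in, once; it reports no verdict.
The state is a dict: "t": time; "qpos": joint angles; "qvel": joint speeds; "joint_torque": joint torques, N m; "ee_pos": TCP position; "orientation": TCP orientation; "ft_force": force on the tool from outside, world axes, zero at the start; "moment": the same for the moment, N m; "width": finger opening in mm.
Only numpy, scipy, OpenCV 4.12 (cv2) and the standard library are available. Lean on these libraries where they do the work, as an engineer would, in place of code of your own. Each camera call takes 0.05 s, during which the arm holds its last target.

## Working session

There is one attempt and no reset: what is moved stays moved. The work goes in short steps, Python scripts to look and compute and a shell command to move; the robot and the scene stay as the last step left them, time stands still between calls to the robot, and variables do not carry over. Pictures are saved under pics/ and viewed, and the job is handed in when it is done.

```bash
mkdir -p pics; ls; python3 - <<'E'
from workcell import ctrl, imaging
import cv2
o=ctrl.get_obs(); print(o)
for n in ("scene","top","wrist"):
    i=imaging.camera_info(n); print(n,i)
    cv2.imwrite(f"pics/{n}0.png",imaging.get_image(n))
E
```

```text
pics
{'t': 0.0, 'qpos': array([ 1.17600489e+00,  4.23832204e-01,  1.63064948e+00,  1.85476007e-06,
        1.08858835e+00, -1.89515074e-02]), 'qvel': array([ 0.00150022, -0.00026977,  0.00022954,  0.00137139,  0.00185537,
        0.00113262]), 'joint_torque': array([ 4.94503201e-04, -5.44606805e+01, -2.73666716e+01,  6.42888411e-02,
        2.26614217e-02, -1.03220518e-04]), 'ee_pos': array([229.16165198, 580.92869708, 238.92298442]), 'orientation': array([-5.86843599e-01, -3.08598399e+00,  2.27042989e-03]), 'ft_force': array([-0.74469612,  1.37437241, -0.14848324]), 'moment': array([ 0.01004871, -0.01425634,  0.00109911]), 'width': 87.85664519998541}
scene {'camera_matrix': array([[543.10924523,   0.        , 317.06488343],
       [  0.        , 543.10924523, 233.55099444],
       [  0.        ,   0.        ,   1.        ]]), 'rvec': array([ 0.68919195,  2.44686627, -1.35378863]), 'tvec': array([ 392.33692318,  -79.77892486, 1722.17152389])}
top {'camera_matrix': array([[474.89244586,   0.        , 320.19650693],
       [  0.        , 474.89244586, 236.24239091],
       [  0.        ,   0.        ,   1.        ]]), 'rvec': array([ 2.21144882, -2.19233725,  0.05573946]), 'tvec': array([   9.25522796,  466.91134074, 1578.47847582])}
wrist {'camera_matrix': array([[367.62478693,   0.        , 313.64658305],
       [  0.        , 367.62478693, 244.40546662],
       [  0.        ,   0.        ,   1.        ]]), 'rvec': array([-2.37712566, -1.61773547, -0.24955784]), 'tvec': array([-624.1581484 ,  -36.2409339 ,  392.02095819])}
```

View pics/scene0.png

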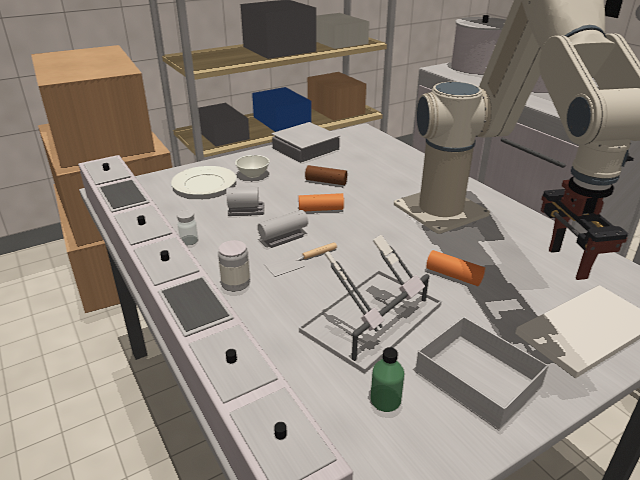

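View pics/top0.png

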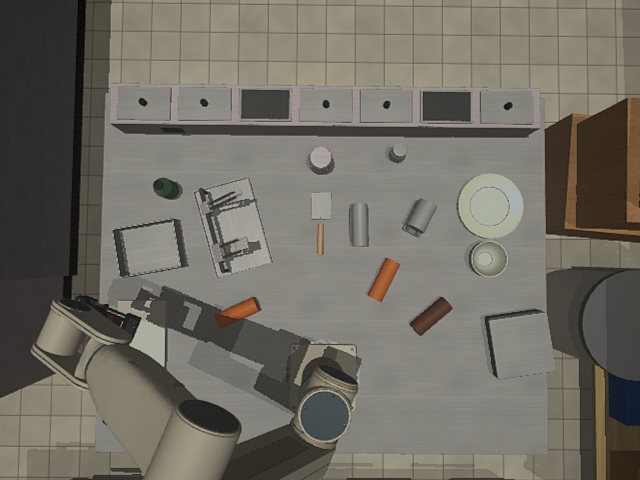

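View pics/wrist0.png

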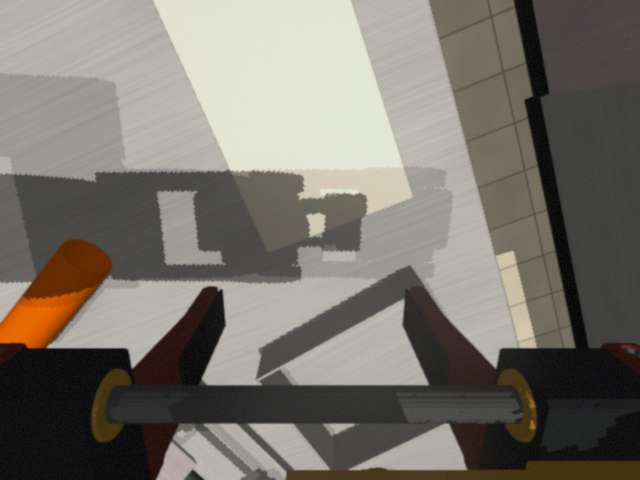

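```bash
python3 - <<'E'
import cv2
t=cv2.imread("pics/top0.png");s=cv2.imread("pics/scene0.png")
cv2.imwrite("pics/c1.png",cv2.resize(t[170:285,185:285],None,fx=5,fy=5,interpolation=cv2.INTER_CUBIC))
cv2.imwrite("pics/c2.png",cv2.resize(t[180:310,300:460],None,fx=5,fy=4.5,interpolation=cv2.INTER_CUBIC))
cv2.imwrite("pics/c3.png",cv2.resize(s[230:370,295:455],None,fx=5,fy=4.2,interpolation=cv2.INTER_CUBIC))
cv2.imwrite("pics/c4.png",cv2.resize(s[160:260,210:360],None,fx=5,fy=5,interpolation=cv2.INTER_CUBIC))
E
```

```text
(no output)
```

View pics/c1.png

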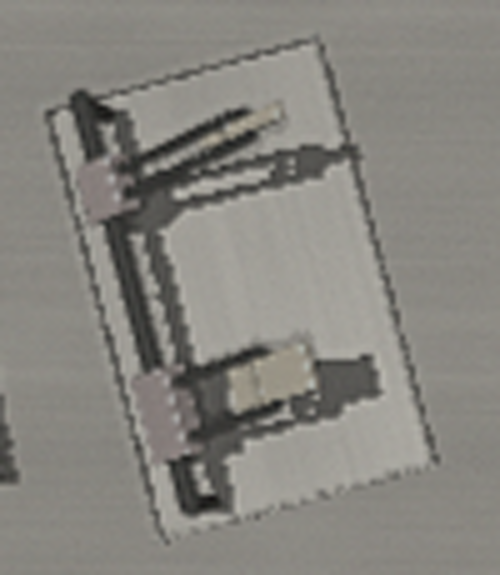

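View pics/c2.png

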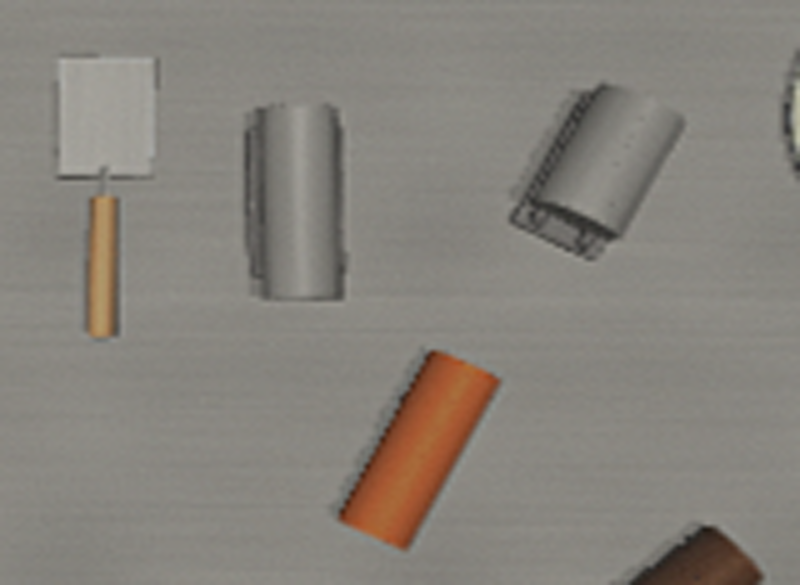

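View pics/c3.png

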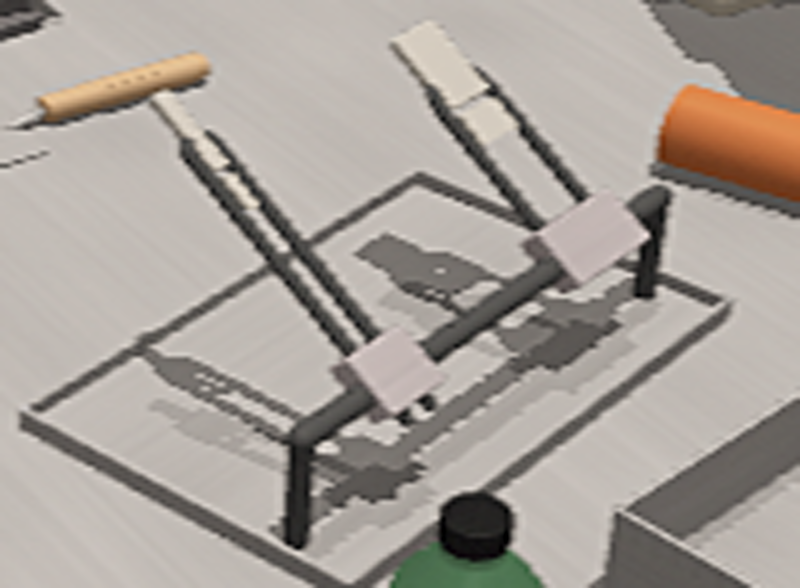

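View pics/c4.png

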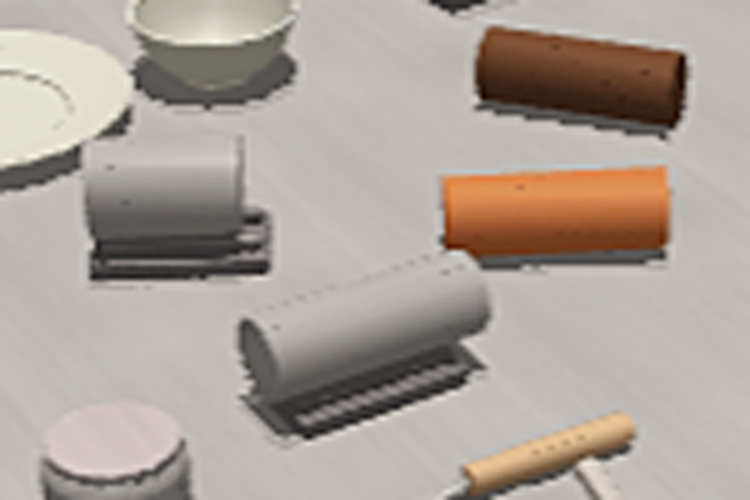

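```bash
cat > h.py <<'E'
import numpy as np, cv2
from scipy.spatial.transform import Rotation as R
from workcell import ctrl, imaging
def cam(n):
    i=imaging.camera_info(n); return i["camera_matrix"],cv2.Rodrigues(i["rvec"])[0],np.array(i["tvec"]).ravel()
def ray(C,u,v):
    K,Rm,t=C; d=Rm.T@np.linalg.solve(K,[u,v,1.]); return -Rm.T@t, d/np.linalg.norm(d)
def onz(C,u,v,z):
    o,d=ray(C,u,v); return o+d*(z-o[2])/d[2]
def proj(C,p):
    K,Rm,t=C; q=K@(Rm@np.asarray(p,float)+t); return q[:2]/q[2]
def tri(obs):
    A=np.zeros((3,3));b=np.zeros(3)
    for C,u,v in obs:
        o,d=ray(C,u,v);M=np.eye(3)-np.outer(d,d);A+=M;b+=M@o
    p=np.linalg.solve(A,b); return p,[np.linalg.norm(np.cross(p-ray(C,u,v)[0],ray(C,u,v)[1])) for C,u,v in obs]
def st():
    o=ctrl.get_obs(); Rm=R.from_rotvec(o["orientation"]).as_matrix()
    print("t",round(o["t"],2),"p",o["ee_pos"].round(1),"x",Rm[:,0].round(3),"z",Rm[:,2].round(3),"F",o["ft_force"].round(2),"w",round(o["width"],1),"q",o["qpos"].round(2))
    return o,Rm
E
python3 - <<'E'
from h import *
st()
T=cam("top");S=cam("scene")
for n,u,v,z in [("beaker far",360,204,40),("beaker near",360,246,40),("tumbler far",428,203,40),("tumbler near",413,232,40),
 ("tumb UL",420,198.5,40),("long tip",241.5,192.5,185),("wide tip",247,243,150),("long sock",205,208,75),("wide sock",217.5,253,75),("spat",320,205,2),("spat handle",320,250,8),("jar",398,150,90)]:
    print(n,onz(T,u,v,z).round(0))
# scene tips
def cc(x,y): return 295+x/5,230+y/4.2
print("scene long tip tri",tri([(T,241.5,192.5),(S,*cc(163,97))]))
print("scene wide tip tri",tri([(T,247,243),(S,*cc(412,33))]))
for u,v in [(258.5,230),(305,215)]: print(onz(S,u,v,40).round(0))
W=cam("wrist"); print("wrist cam",(-W[1].T@W[2]).round(0),W[1].T[:,2].round(3),W[1].T[:,0].round(3))
E
```

```text
t 0.15 p [229.2 581.  239.1] x [-0.93   0.367  0.   ] z [-0.    -0.001 -1.   ] F [-0.12 -0.03  0.08] w 87.7 q [ 1.18  0.42  1.63 -0.    1.09 -0.02]
beaker far [ 573. -117.   40.]
beaker near [ 435. -117.   40.]
tumbler far [ 578. -341.   40.]
tumbler near [ 482. -292.   40.]
tumb UL [ 593. -315.   40.]
long tip [588. 250. 185.]
wide tip [438. 237. 150.]
long sock [551. 385.  75.]
wide sock [407. 342.  75.]
spat [573.  15.   2.]
spat handle [421.  14.   8.]
jar [ 742. -233.   90.]
scene long tip tri (array([587.18644984, 251.39170548, 182.84391496]), [np.float64(0.9980334025723194), np.float64(0.9980334025722903)])
scene wide tip tri (array([437.52094047, 235.05938412, 163.31340454]), [np.float64(0.1425262859805766), np.float64(0.14252628598053263)])
[ 577. -126.   40.]
[ 422. -130.   40.]
wrist cam [151. 612. 384.] [ 0.282 -0.113 -0.953] [ 0.367  0.93  -0.001]
```

```bash
python3 -m crank '[{"travel":[-0.64,-0.75,0],"turn":0},{"travel":[-0.64,-0.75,0],"turn":0},{"travel":[-0.64,-0.75,0],"turn":0},{"travel":[-0.64,-0.75,0],"turn":0},{"travel":[-0.64,-0.75,0],"turn":0},{"travel":[-0.64,-0.75,0],"turn":0},{"travel":[-0.64,-0.75,0],"turn":0},{"travel":[-0.64,-0.75,0],"turn":0},{"travel":[-0.64,-0.75,0],"turn":0},{"travel":[-0.64,-0.75,0],"turn":0},{"travel":[-0.64,-0.75,0],"turn":0},{"travel":[-0.64,-0.75,0],"turn":0},{"travel":[-0.64,-0.75,0],"turn":0},{"travel":[-0.64,-0.75,0],"turn":0},{"travel":[-0.64,-0.75,0],"turn":0},{"travel":[-0.64,-0.75,0],"turn":0},{"travel":[-0.64,-0.75,0],"turn":0}]'; python3 - <<'E'
from h import *
st()
C=cam("wrist");im=imaging.get_image("wrist");cv2.imwrite("pics/w1.png",im);np.savez("w1.npz",K=C[0],R=C[1],t=C[2])
E
```

```text
t: 1.85
ee_pos: [503.7, -220.7, 237.9]
orientation: [0.573, 3.086, 0.003]
ft_force: [1.0, 0.1, 0.3]
width: 88.4
t 1.85 p [ 503.7 -220.7  237.9] x [-0.933  0.359 -0.003] z [ 0.003  0.001 -1.   ] F [1.03 0.08 0.34] w 88.4 q [-0.44  0.31  1.8   0.    1.02 -1.64]
```

View pics/w1.png

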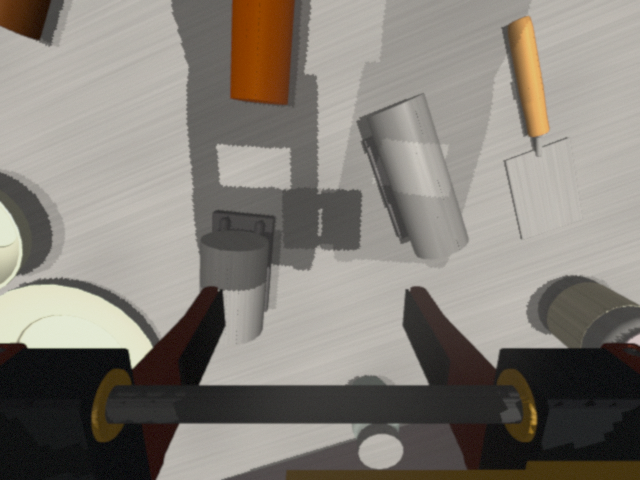

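```bash
python3 - <<'E'
import cv2,numpy as np
t=cv2.imread("pics/w1.png")
a=cv2.resize(t[200:350,180:300],None,fx=4,fy=4,interpolation=cv2.INTER_CUBIC)
b=cv2.resize(t[80:270,350:480],None,fx=3,fy=3.1579,interpolation=cv2.INTER_CUBIC)
cv2.imwrite("pics/c5.png",cv2.convertScaleAbs(np.hstack([a[:590],b[:590][:, :300]]),alpha=1.5,beta=10))
print(b.shape)
E
```

```text
(600, 390, 3)
```

View pics/c5.png

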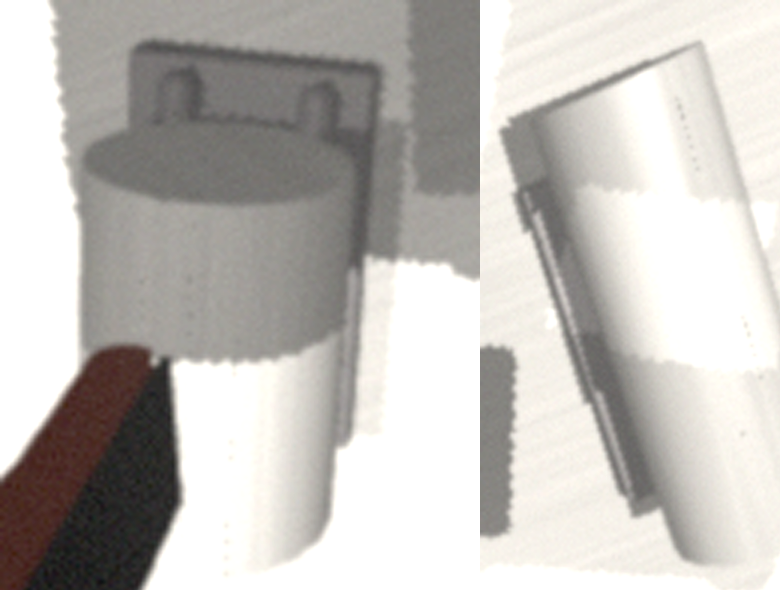

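```bash
python3 - <<'E'
import cv2,numpy as np
t=cv2.imread("pics/scene0.png")
a=cv2.resize(t[205:250,252:312],None,fx=12,fy=12,interpolation=cv2.INTER_CUBIC)
cv2.imwrite("pics/c6.png",cv2.convertScaleAbs(a,alpha=1.3,beta=10))
E
```

```text
(no output)
```

View pics/c6.png

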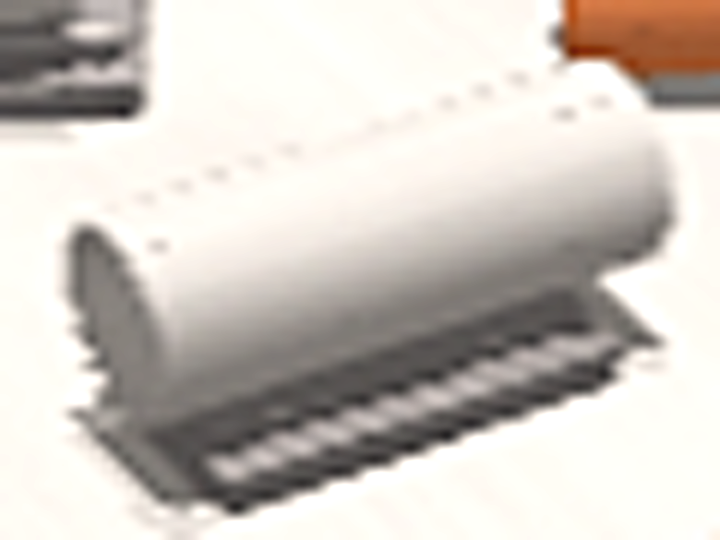

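```bash
python3 -m crank '[{"travel":[0.75,0.1,0],"turn":0},{"travel":[0.75,0.1,0],"turn":0},{"travel":[0.75,0.1,0],"turn":0},{"travel":[0.75,0.1,0],"turn":0},{"travel":[0,0,0],"turn":0}]'; python3 - <<'E'
from h import *
st()
C=cam("wrist");im=imaging.get_image("wrist");cv2.imwrite("pics/w2.png",im);np.savez("w2.npz",K=C[0],R=C[1],t=C[2])
E
```

```text
t: 2.4
ee_pos: [369.9, -155.6, 234.5]
orientation: [0.586, 3.081, -0.002]
ft_force: [0.5, -0.6, 0.8]
width: 88.0
t 2.4 p [ 369.9 -155.6  234.5] x [-0.93   0.367 -0.005] z [ 0.005 -0.002 -1.   ] F [ 0.47 -0.61  0.82] w 88.0 q [-0.43  0.09  2.1  -0.    0.94 -1.62]
```

View pics/w2.png

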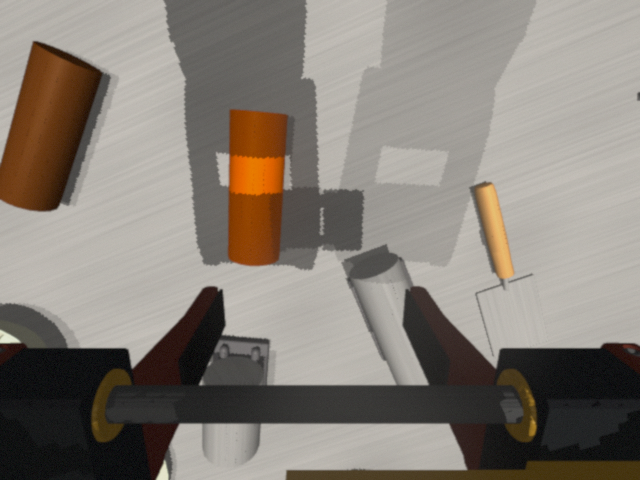

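```bash
python3 - <<'E'
import cv2,numpy as np
t=cv2.imread("pics/w2.png")
a=cv2.resize(t[235:300,335:425],None,fx=8,fy=8,interpolation=cv2.INTER_CUBIC)
cv2.imwrite("pics/c7.png",cv2.convertScaleAbs(a,alpha=1.5,beta=10))
E
```

```text
(no output)
```

View pics/c7.png

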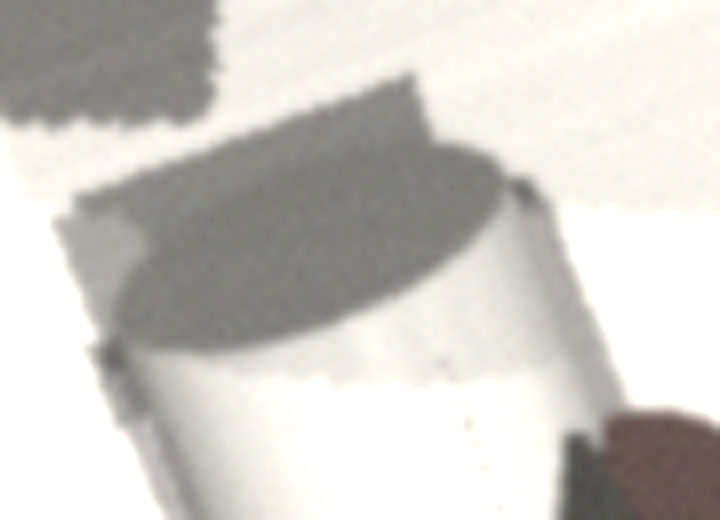

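```bash
python3 -m crank '[{"travel":[0,0,0],"turn":1},{"travel":[0,0,0],"turn":1},{"travel":[0,0,0],"turn":1},{"travel":[0,0,0],"turn":1},{"travel":[0,0,0],"turn":1},{"travel":[0,0,0],"turn":1},{"travel":[0,0,0],"turn":1},{"travel":[0,0,0],"turn":1},{"travel":[0,0,0],"turn":1},{"travel":[0,0,0],"turn":1},{"travel":[0,0,0],"turn":1},{"travel":[0,0,0],"turn":1},{"travel":[0,0,0],"turn":1},{"travel":[0,0,0],"turn":1},{"travel":[0,0,0],"turn":1},{"travel":[0,0,0],"turn":1},{"travel":[0,0,0],"turn":1},{"travel":[0,0,0],"turn":1},{"travel":[0,0,0],"turn":1},{"travel":[0,0,0],"turn":1}]'; python3 -c "
from h import *
st()"
```

```text
t: 4.45
ee_pos: [401.4, -170.1, 240.4]
orientation: [2.936, 1.046, 0.038]
ft_force: [0.2, -0.2, -0.0]
width: 88.0
t 4.45 p [ 401.4 -170.1  240.4] x [0.775 0.632 0.015] z [ 0.031 -0.015 -0.999] F [ 0.18 -0.19 -0.01] w 88.0 q [-0.43  0.12  2.05 -0.    0.93  0.46]
```

```bash
python3 -m crank '[{"travel":[0,0,0],"turn":1},{"travel":[0,0,0],"turn":1},{"travel":[0,0,0],"turn":1},{"travel":[0,0,0],"turn":1},{"travel":[0,0,0],"turn":1},{"travel":[0,0,0],"turn":1},{"travel":[0.7,-0.4,0],"turn":0.3},{"travel":[0.8,-0.5,0],"turn":0},{"travel":[0,0,0],"turn":0}]'; python3 - <<'E'
from h import *
st()
C=cam("wrist");im=imaging.get_image("wrist");cv2.imwrite("pics/w3.png",im);np.savez("w3.npz",K=C[0],R=C[1],t=C[2])
E
```

```text
t: 5.35
ee_pos: [490.0, -127.1, 244.3]
orientation: [3.12, 0.032, 0.065]
ft_force: [0.6, -0.7, -0.3]
width: 87.9
t 5.35 p [ 490.  -127.1  244.3] x [0.999 0.021 0.042] z [ 0.042 -0.02  -0.999] F [ 0.61 -0.69 -0.32] w 87.9 q [-0.27  0.22  1.91 -0.01  0.96  1.28]
```

View pics/w3.png

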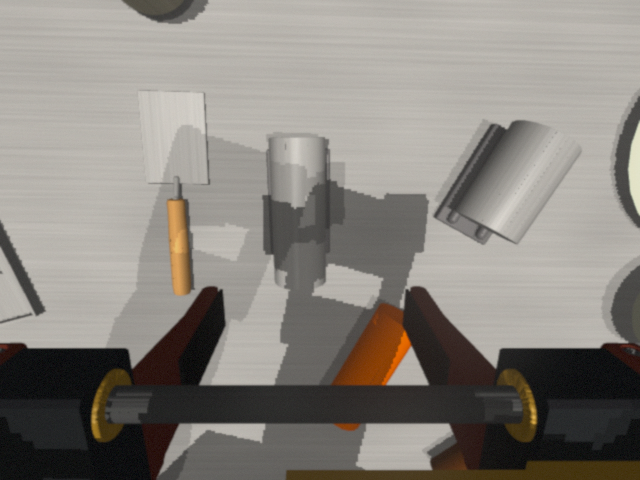

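```bash
python3 - <<'E'
import cv2,numpy as np
from h import *
t=cv2.imread("pics/w3.png")
a=cv2.resize(t[120:300,250:350],None,fx=5,fy=3.3,interpolation=cv2.INTER_CUBIC)
cv2.imwrite("pics/c8.png",cv2.convertScaleAbs(a,alpha=1.3,beta=10))
d=np.load("w3.npz");W=(d["K"],d["R"],d["t"])
print((-W[1].T@W[2]).round(0))
for h in(38,46):
  for u,v in [(298.5,150),(300,278),(298.5,135),(300,288),(298,134)]: print(h,u,v,onz(W,u,v,h).round(1))
E
```

```text
[ 567. -122.  392.]
38 298.5 150 [ 561.8 -115.6   38. ]
38 300 278 [ 434.9 -118.3   38. ]
38 298.5 135 [ 575.2 -115.5   38. ]
38 300 288 [ 424.  -118.4   38. ]
38 298 134 [ 576.1 -115.1   38. ]
46 298.5 150 [ 561.9 -115.8   46. ]
46 300 278 [ 437.9 -118.4   46. ]
46 298.5 135 [ 575.  -115.7   46. ]
46 300 288 [ 427.2 -118.5   46. ]
46 298 134 [ 575.9 -115.2   46. ]
```

View pics/c8.png

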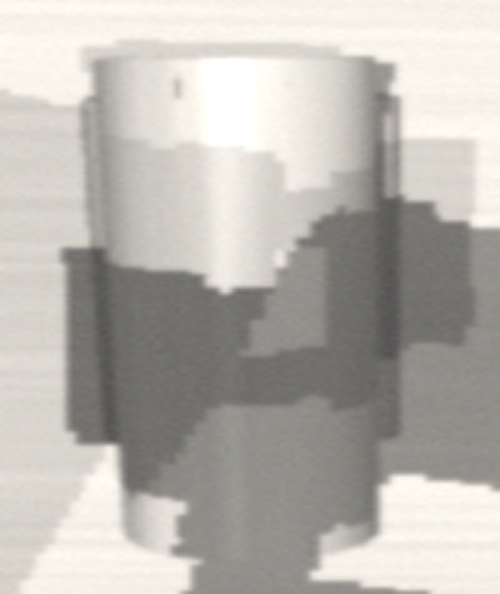

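```bash
python3 -m crank '[{"travel":[-0.3,-0.3,0.4],"turn":-0.1},{"travel":[0,0,0.9],"turn":0},{"travel":[0,0,0.9],"turn":0},{"travel":[0,0,0.8],"turn":0},{"travel":[0,0,0.4],"turn":0},{"travel":[0,0,0],"turn":0}]'; python3 - <<'E'
from h import *
st()
C=cam("wrist");im=imaging.get_image("wrist");cv2.imwrite("pics/w4.png",im);np.savez("w4.npz",K=C[0],R=C[1],t=C[2])
E
```

```text
t: 6.0
ee_pos: [482.4, -120.3, 69.1]
orientation: [3.117, 0.049, 0.071]
ft_force: [0.2, 0.1, -0.3]
width: 87.6
t 6.0 p [ 482.4 -120.3   69.1] x [0.998 0.032 0.045] z [ 0.046 -0.023 -0.999] F [ 0.25  0.05 -0.27] w 87.6 q [-0.26  0.51  2.04 -0.02  0.55  1.29]
```

View pics/w4.png

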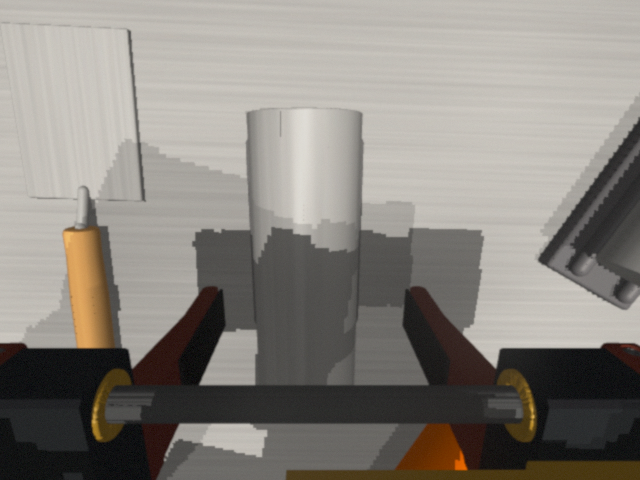

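```bash
python3 -m crank '[{"travel":[0,-0.08,0.3],"turn":0},{"travel":[0,0,0.28],"turn":0},{"travel":[0,0,0],"turn":0}]'; python3 -m crank '[{"travel":[0,0,0],"turn":0},{"travel":[0,0,0],"turn":0},{"travel":[0,0,0],"turn":0},{"travel":[0,0,0],"turn":0},{"travel":[0,0,0],"turn":0}]' -1;python3 -c "
from h import *
st()"
```

```text
t: 6.35
ee_pos: [486.5, -119.0, 43.5]
orientation: [3.115, 0.048, 0.081]
ft_force: [0.2, 0.2, -0.4]
width: 88.0
t: 6.85
ee_pos: [488.0, -117.7, 47.1]
orientation: [3.117, 0.043, 0.086]
ft_force: [2.0, 21.9, 9.5]
width: 52.1
t 6.85 p [ 488.  -117.7   47.1] x [0.998 0.028 0.055] z [ 0.056 -0.023 -0.998] F [ 1.95 21.89  9.54] w 52.1 q [-0.26  0.55  2.04 -0.02  0.5   1.3 ]
```

```bash
python3 -m crank '[{"travel":[0,0,-0.4],"turn":0},{"travel":[0,0,-1],"turn":0},{"travel":[0,0,-1],"turn":0},{"travel":[0,0,-1],"turn":0},{"travel":[0,0,-0.8],"turn":0}]';python3 - <<'E'
from h import *
st()
T=cam("top")
cv2.imwrite("pics/top1.png",imaging.get_image("top"))
C=cam("wrist");im=imaging.get_image("wrist");cv2.imwrite("pics/w5.png",im);np.savez("w5.npz",K=C[0],R=C[1],t=C[2])
t=cv2.imread("pics/top1.png")
cv2.imwrite("pics/c9.png",cv2.resize(t[150:290,180:440],None,fx=3,fy=3,interpolation=cv2.INTER_CUBIC))
E
```

```text
t: 7.35
ee_pos: [472.2, -110.5, 258.1]
orientation: [3.122, 0.045, 0.066]
ft_force: [1.2, -0.2, -0.8]
width: 52.2
t 7.35 p [ 472.2 -110.5  258.1] x [0.999 0.029 0.042] z [ 0.042 -0.018 -0.999] F [ 1.2  -0.18 -0.8 ] w 52.2 q [-0.25  0.17  1.94 -0.01  0.98  1.3 ]
```

View pics/w5.png

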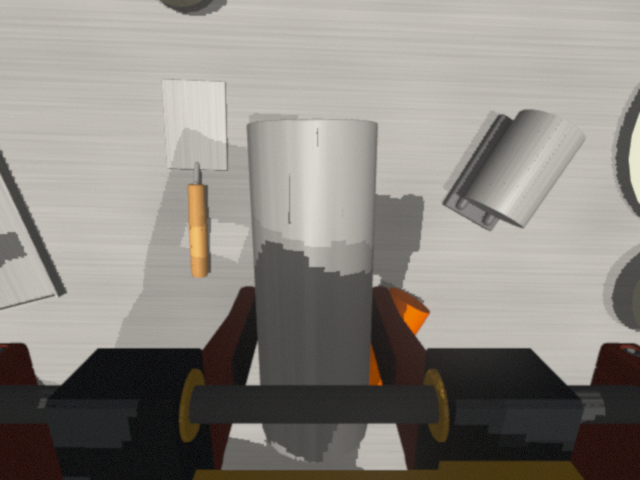

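View pics/c9.png

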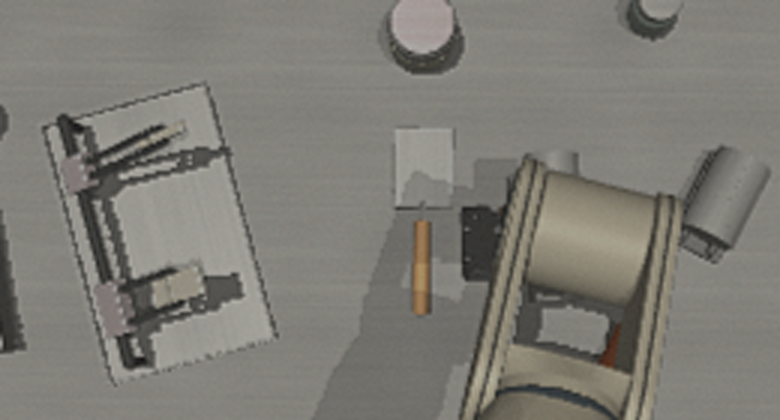

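```bash
python3 -m crank '[{"travel":[0.2,0,0],"turn":-1},{"travel":[0.2,0,0],"turn":-1},{"travel":[0.2,0,0],"turn":-1},{"travel":[0.2,0,0],"turn":-1},{"travel":[0.2,0,0],"turn":-1},{"travel":[0.2,0,0],"turn":-1},{"travel":[0.2,0,0],"turn":-1},{"travel":[0.2,0,0],"turn":-1},{"travel":[0.2,0,0],"turn":-1},{"travel":[0.2,0,0],"turn":-1},{"travel":[0.2,0,0],"turn":-1},{"travel":[0.2,0,0],"turn":-1},{"travel":[0.2,0,0],"turn":-1},{"travel":[0.2,0,0],"turn":-1},{"travel":[0.2,0,0],"turn":-1},{"travel":[0.2,0,0],"turn":-1},{"travel":[0.1,0,0],"turn":-0.9},{"travel":[0,0,0],"turn":0}]';python3 - <<'E'
from h import *
st()
C=cam("wrist");im=imaging.get_image("wrist");cv2.imwrite("pics/w6.png",im);np.savez("w6.npz",K=C[0],R=C[1],t=C[2])
E
```

```text
t: 9.25
ee_pos: [563.9, 2.3, 241.9]
orientation: [1.948, 2.429, -0.001]
ft_force: [-0.2, -1.1, -0.2]
width: 51.9
t 9.25 p [563.9   2.3 241.9] x [-0.217  0.976 -0.022] z [ 0.021 -0.018 -1.   ] F [-0.24 -1.05 -0.2 ] w 51.9 q [-0.01  0.32  1.78 -0.02  1.02 -0.22]
```

View pics/w6.png

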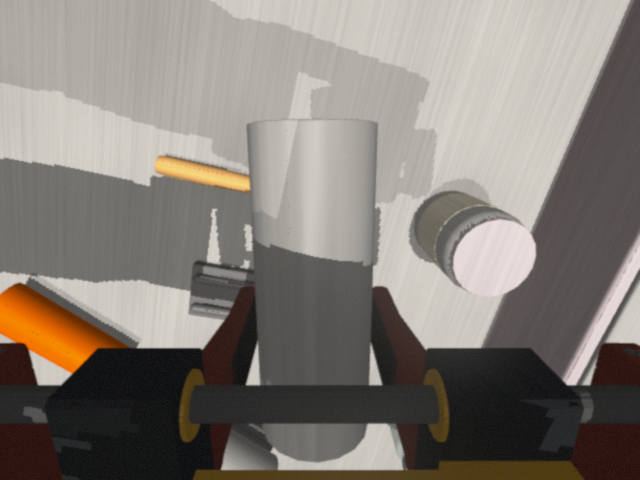

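```bash
python3 -m crank '[{"travel":[0.5,0.36,-0.15],"turn":0},{"travel":[0.55,0.36,-0.15],"turn":0},{"travel":[0.5,0.36,0],"turn":-0.3},{"travel":[0,0,0],"turn":0}]';python3 - <<'E'
from h import *
st()
C=cam("wrist");im=imaging.get_image("wrist");cv2.imwrite("pics/w7.png",im);np.savez("w7.npz",K=C[0],R=C[1],t=C[2])
E
```

```text
t: 9.7
ee_pos: [599.8, 89.8, 253.6]
orientation: [1.933, 2.445, -0.006]
ft_force: [0.6, 0.4, -0.9]
width: 51.8
t 9.7 p [599.8  89.8 253.6] x [-0.231  0.973 -0.022] z [ 0.017 -0.019 -1.   ] F [ 0.64  0.38 -0.92] w 51.8 q [ 0.14  0.37  1.67 -0.02  1.08 -0.08]
```

View pics/w7.png

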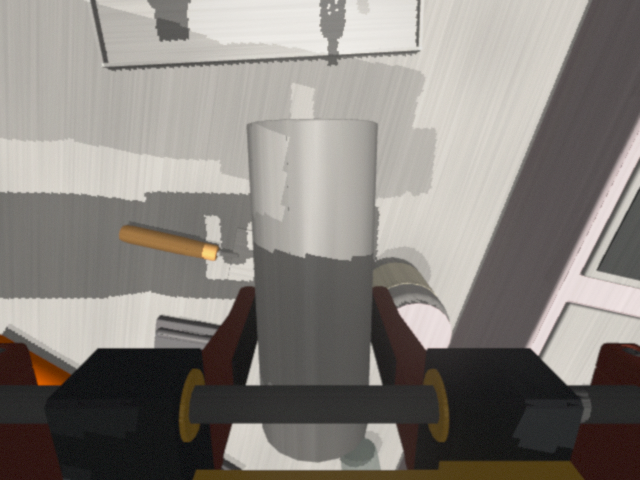

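```bash
python3 -m crank '[{"travel":[0.6,0,-0.35],"turn":0},{"travel":[0.8,0,-0.1],"turn":-0.1},{"travel":[0,0,0],"turn":0}]';python3 - <<'E'
from h import *
st()
C=cam("wrist");im=imaging.get_image("wrist");cv2.imwrite("pics/w8.png",im);np.savez("w8.npz",K=C[0],R=C[1],t=C[2])
E
```

```text
t: 10.05
ee_pos: [580.9, 154.9, 272.5]
orientation: [1.934, 2.447, -0.015]
ft_force: [0.4, -0.3, -2.3]
width: 52.1
t 10.05 p [580.9 154.9 272.5] x [-0.231  0.973 -0.023] z [ 0.012 -0.021 -1.   ] F [ 0.35 -0.25 -2.26] w 52.1 q [ 0.25  0.35  1.66 -0.03  1.13  0.03]
```

View pics/w8.png

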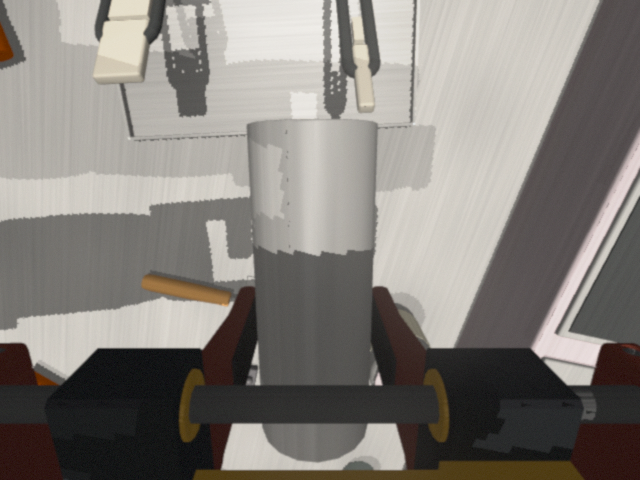

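```bash
python3 - <<'E'
from h import *
i=cv2.imread("pics/w8.png")
a=cv2.resize(i[0:130,320:420],None,fx=4,fy=4,interpolation=cv2.INTER_CUBIC);b=cv2.resize(i[0:130,80:180],None,fx=4,fy=4,interpolation=cv2.INTER_CUBIC)
cv2.imwrite("pics/c10.png",np.hstack([b,a]))
s=cv2.imread("pics/scene0.png")
a=cv2.resize(s[240:330,320:400],None,fx=5,fy=6,interpolation=cv2.INTER_CUBIC);b=cv2.resize(s[228:318,365:445],None,fx=5,fy=6,interpolation=cv2.INTER_CUBIC)
cv2.imwrite("pics/c11.png",np.hstack([b,a]))
E
```

```text
(no output)
```

View pics/c10.png

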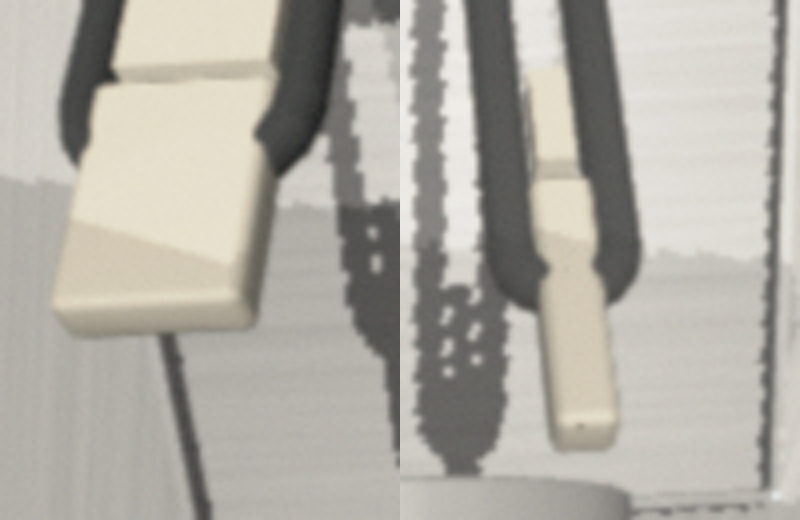

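View pics/c11.png

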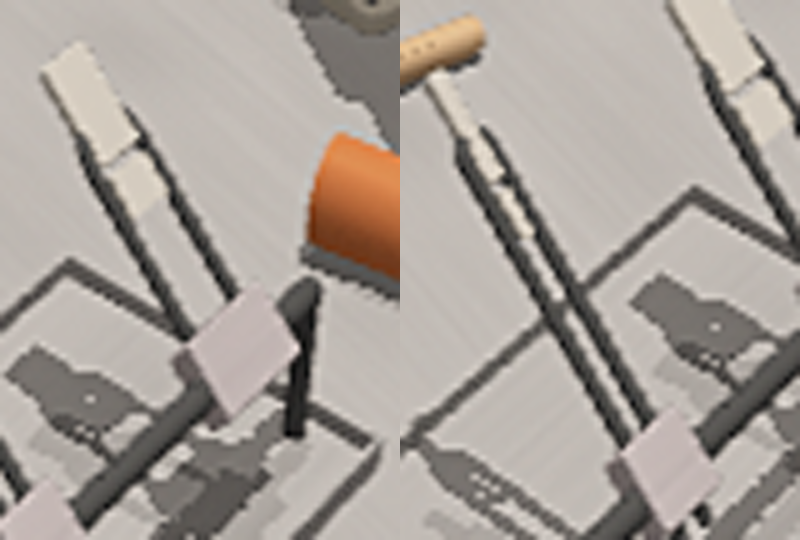

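```bash
python3 - <<'E'
from h import *
T=cam("top");S=cam("scene");d=np.load("w8.npz");W=(d["K"],d["R"],d["t"])
for n,w,s,t in [("long",(366.2,106.5),(327,253.3),(241.5,192.3)),("wide",(118.7,75.5),(377,237.7),(246.8,243))]:
    p,e=tri([(W,*w),(S,*s),(T,*t)]); print(n,p.round(1),np.round(e,1), tri([(W,*w),(S,*s)])[0].round(1), tri([(W,*w),(T,*t)])[0].round(1))
# direction of pegs from top: tray edges and bar
for n,u,v,z in [("bar far",201,191,82),("bar near",225.5,271,82),("tray a",248.5,177.5,14),("tray b",272.5,262.5,14),("tray c",194.5,192,14),("tray d",218.5,278,14),("sockL",205,208,82),("sockW",217.5,253,82)]: print(n,onz(T,u,v,z).round(1))
print(onz(W,412,125,14),onz(W,133,139,14))
E
```

```text
long [588.8 252.2 183.2] [1.4 0.6 1.4] [589.2 253.4 184.2] [592.4 254.8 158.2]
wide [437.9 235.6 164.3] [0.8 0.9 0.4] [438.5 236.  165. ] [437.5 235.9 164.1]
bar far [605.3 396.8  82. ]
bar near [350.3 313.9  82. ]
tray a [661.7 255.4  14. ]
tray b [377.8 171.3  14. ]
tray c [611.1 435.2  14. ]
tray d [324.9 349.8  14. ]
sockL [550.8 382.9  82. ]
sockW [407.3 340.4  82. ]
[663.09136977 256.97979778  14.        ] [382.74332062 176.19943788  14.        ]
```

```bash
python3 - <<'E'
from h import *
d=np.load("w8.npz");W=(d["K"],d["R"],d["t"]);K,Rm,t=W
p0=np.array([580.9,154.9,272.5]);Rt=R.from_rotvec([1.934,2.447,-.015]).as_matrix()
i=cv2.imread("pics/w8.png")
cv2.imwrite("pics/c12.png",cv2.resize(i[105:305,235:390],None,fx=5,fy=3,interpolation=cv2.INTER_CUBIC))
print("cam in tool",(Rt.T@(-Rm.T@t-p0)).round(1),"fwd",(Rt.T@Rm.T[:,2]).round(3))
def P(u,v,D): return Rt.T@(Rm.T@(np.array([(u-K[0,2])/K[0,0]*D,(v-K[1,2])/K[1,1]*D,D])-t)-p0)
for D in (140,147,154): print(D,P(312,128,D).round(1))
# bottom end
for D in(170,180,190,200): print(D,P(313,455,D).round(1))
E
```

```text
cam in tool [  84.    -0.5 -144.7] fwd [-0.303  0.     0.953]
140 [83.8 -1.1  2.2]
147 [83.8 -1.1  9.5]
154 [83.8 -1.1 16.9]
170 [-60.3  -0.8 -12.2]
180 [-68.8  -0.8  -4.4]
190 [-77.3  -0.8   3.4]
200 [-85.8  -0.8  11.2]
```

View pics/c12.png

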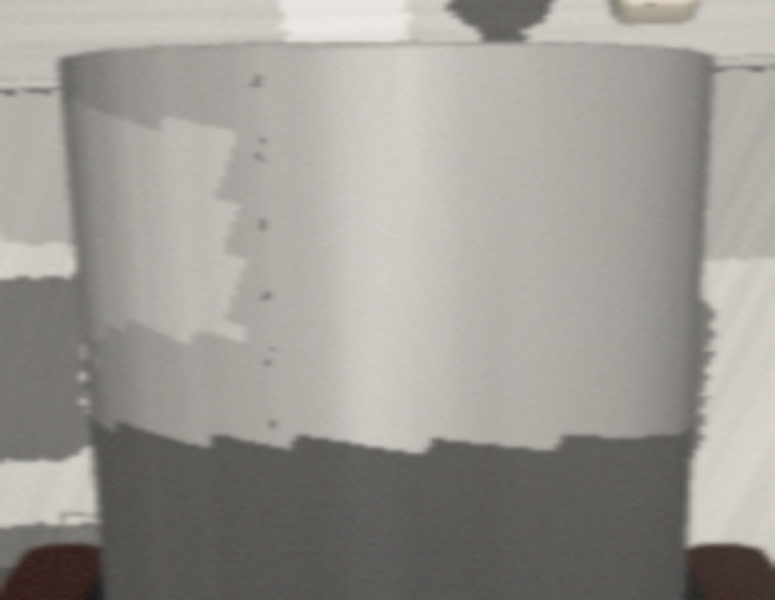

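```bash
python3 -m crank '[{"travel":[-0.5,0.36,0],"turn":-0.45},{"travel":[0,0.34,0.5],"turn":0},{"travel":[0,0,0.8],"turn":0},{"travel":[0,0,0.4],"turn":0},{"travel":[0,0,0],"turn":0}]';cat >> h.py <<'E'
ex=np.array([.281,-.960,0]);ey=np.array([.960,.281,0]);OL=np.array([553.4,373,75]);OW=np.array([409.8,331.6,75])
def rk(O,off=(0,0,10)):
    o,Rm=st(); g=o["ee_pos"]+Rm@np.array(off)-O
    f=o["ft_force"]; print("grip a,b,z",(g@ex).round(1),(g@ey).round(1),(g[2]+75).round(1),"s,n",(g@ex*.766+g[2]*.643).round(1),(-g@ex*.643+g[2]*.766).round(1),"yaw",np.degrees(np.arctan2(Rm[1,0],Rm[0,0])).round(1),"F a,b,z",(f@ex).round(2),(f@ey).round(2),f[2].round(2),"Fs",((f@ex)*.766+f[2]*.643).round(2),"w",round(o["width"],1))
def shot(name,n="wrist"):
    C=cam(n);im=imaging.get_image(n);cv2.imwrite(f"pics/{name}.png",im);np.savez(name+".npz",K=C[0],R=C[1],t=C[2]);return im
E
python3 - <<'E'
from h import *
rk(OL);shot("w9")
E
```

```text
t: 10.6
ee_pos: [623.3, 126.1, 185.2]
orientation: [1.888, 2.479, -0.02]
ft_force: [-0.3, -0.9, -1.3]
width: 52.2
t 10.6 p [623.3 126.1 185.2] x [-0.266  0.964 -0.028] z [ 0.012 -0.025 -1.   ] F [-0.27 -0.93 -1.32] w 52.2 q [ 0.19  0.5   1.65 -0.03  0.99 -0.06]
grip a,b,z 257.0 -2.2 175.2 s,n 261.2 -88.5 yaw 105.4 F a,b,z 0.82 -0.52 -1.32 Fs -0.22 w 52.2
```

View pics/w9.png

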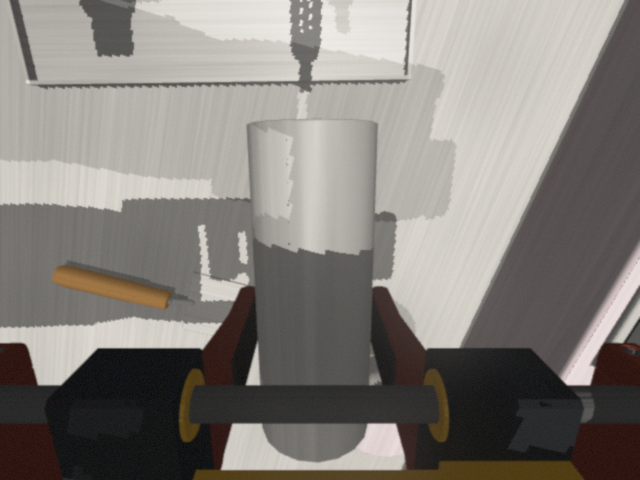

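```bash
python3 -m crank '[{"travel":[0.3,0.05,0.15],"turn":-0.15},{"travel":[0.3,0,0],"turn":0},{"travel":[0,0,0],"turn":0}]'
python3 - <<'E'
from h import *
rk(OL);shot("w10");im=shot("s10","scene")
cv2.imwrite("pics/c13.png",cv2.resize(im[180:330,220:420],None,fx=4,fy=4,interpolation=cv2.INTER_CUBIC))
E
```

```text
t: 10.95
ee_pos: [619.0, 156.3, 180.3]
orientation: [1.871, 2.489, -0.015]
ft_force: [0.5, 0.9, -0.8]
width: 51.6
t 10.95 p [619.  156.3 180.3] x [-0.278  0.96  -0.028] z [ 0.017 -0.024 -1.   ] F [ 0.55  0.88 -0.77] w 51.6 q [ 0.24  0.51  1.65 -0.03  0.98 -0.02]
grip a,b,z 226.7 2.2 170.3 s,n 235.0 -72.8 yaw 106.1 F a,b,z -0.69 0.78 -0.77 Fs -1.03 w 51.6
```

View pics/w10.png

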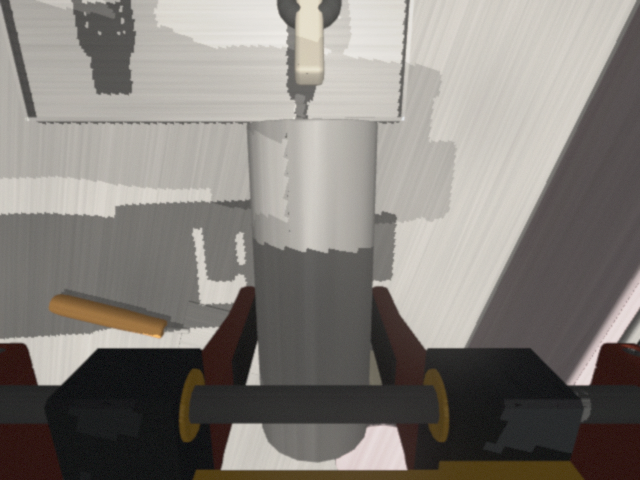

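View pics/c13.png

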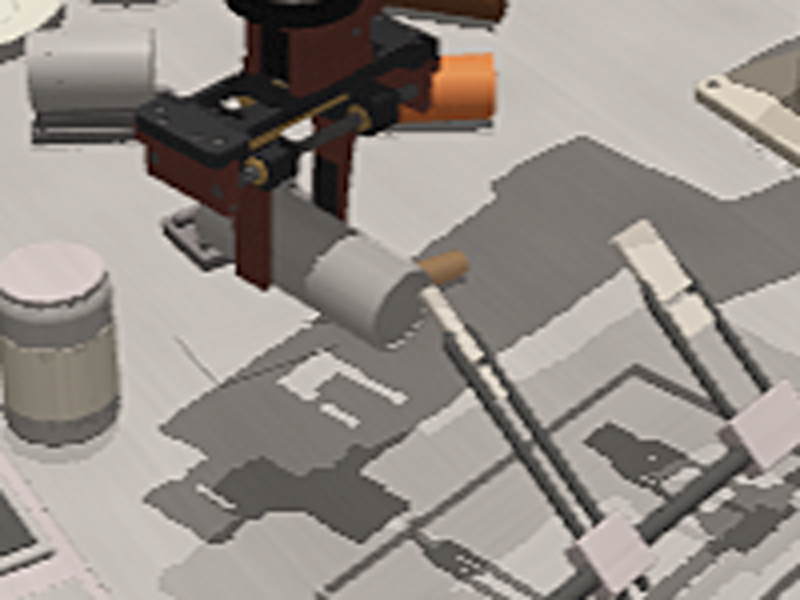

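```bash
python3 - <<'E'
import cv2
im=cv2.imread("pics/s10.png")
cv2.imwrite("pics/c14.png",cv2.convertScaleAbs(cv2.resize(im[232:282,290:350],None,fx=12,fy=12,interpolation=cv2.INTER_CUBIC),alpha=1.6,beta=0))
E
```

```text
(no output)
```

View pics/c14.png

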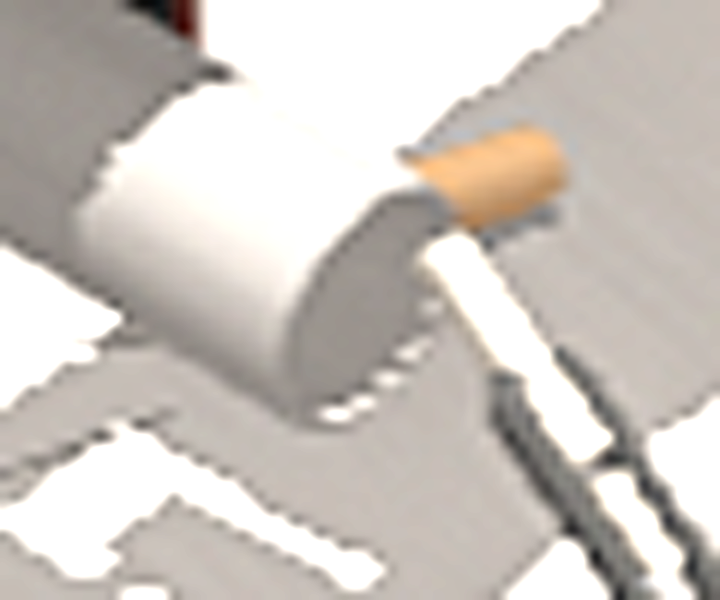

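```bash
python3 -m crank '[{"travel":[0.25,-0.02,0],"turn":0},{"travel":[0.15,0,0],"turn":0},{"travel":[0.1,0,0],"turn":0}]'
python3 - <<'E'
from h import *
rk(OL);im=shot("s11","scene")
cv2.imwrite("pics/c15.png",cv2.resize(im[210:310,280:420],None,fx=5,fy=5,interpolation=cv2.INTER_CUBIC))
E
```

```text
t: 11.35
ee_pos: [611.4, 180.8, 181.1]
orientation: [1.87, 2.487, -0.012]
ft_force: [0.3, 0.6, -1.3]
width: 52.1
t 11.35 p [611.4 180.8 181.1] x [-0.278  0.96  -0.029] z [ 0.019 -0.024 -1.   ] F [ 0.34  0.56 -1.32] w 52.1 q [ 0.28  0.5   1.65 -0.03  0.98  0.02]
grip a,b,z 201.1 1.8 171.1 s,n 215.9 -55.7 yaw 106.1 F a,b,z -0.45 0.49 -1.32 Fs -1.19 w 52.1
```

View pics/c15.png

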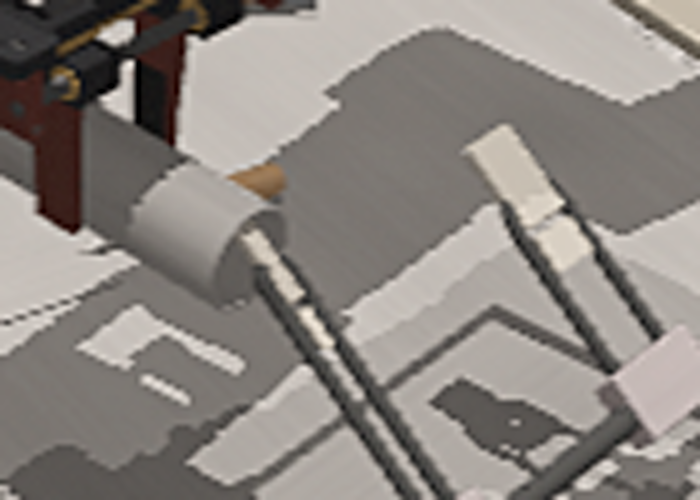

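```bash
python3 -m crank '[{"travel":[0.25,-0.02,0],"turn":0},{"travel":[0.19,0,0],"turn":0},{"travel":[0.05,0,-0.15],"turn":0},{"travel":[0.05,0,-0.15],"turn":0}]'
python3 - <<'E'
from h import *
rk(OL);im=shot("s12","scene")
cv2.imwrite("pics/c16.png",cv2.resize(im[210:310,280:420],None,fx=5,fy=5,interpolation=cv2.INTER_CUBIC))
E
```

```text
t: 11.8
ee_pos: [600.8, 209.5, 194.8]
orientation: [1.869, 2.489, -0.016]
ft_force: [1.2, -1.6, -3.4]
width: 52.1
t 11.8 p [600.8 209.5 194.8] x [-0.279  0.96  -0.029] z [ 0.017 -0.025 -1.   ] F [ 1.17 -1.63 -3.36] w 52.1 q [ 0.33  0.49  1.64 -0.03  1.01  0.07]
grip a,b,z 170.6 -0.4 184.8 s,n 201.2 -25.6 yaw 106.2 F a,b,z 1.89 0.66 -3.36 Fs -0.71 w 52.1
```

View pics/c16.png

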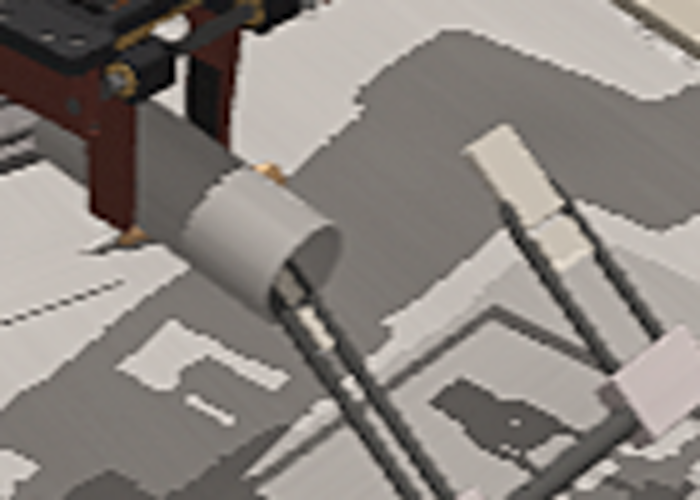

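```bash
python3 -m crank '[{"travel":[0.08,0,-0.15],"turn":0},{"travel":[0.1,0,-0.15],"turn":0},{"travel":[0.12,0,-0.14],"turn":0},{"travel":[0.13,0,-0.12],"turn":0}]'
python3 - <<'E'
from h import *
rk(OL);im=shot("s13","scene")
cv2.imwrite("pics/c17.png",cv2.resize(im[190:310,260:420],None,fx=5,fy=5,interpolation=cv2.INTER_CUBIC))
E
```

```text
t: 12.25
ee_pos: [595.0, 231.4, 225.8]
orientation: [1.87, 2.486, -0.014]
ft_force: [1.9, -1.1, -2.9]
width: 52.2
t 12.25 p [595.  231.4 225.8] x [-0.277  0.96  -0.03 ] z [ 0.019 -0.025 -0.999] F [ 1.87 -1.11 -2.89] w 52.2 q [ 0.37  0.45  1.62 -0.04  1.06  0.1 ]
grip a,b,z 148.0 0.3 215.8 s,n 203.9 12.7 yaw 106.1 F a,b,z 1.59 1.48 -2.89 Fs -0.64 w 52.2
```

View pics/c17.png

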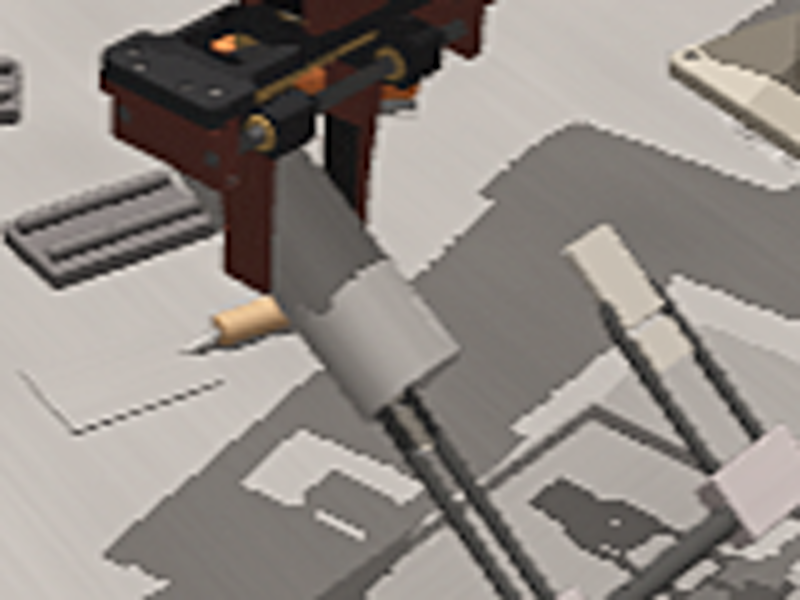

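```bash
python3 -m crank '[{"travel":[0.08,0,-0.09],"turn":0},{"travel":[0.14,0,0.2],"turn":0},{"travel":[0.14,0,0.2],"turn":0},{"travel":[0.14,0,0.2],"turn":0},{"travel":[0.14,0,0.2],"turn":0}]'
python3 - <<'E'
from h import *
rk(OL);im=shot("s14","scene")
cv2.imwrite("pics/c18.png",cv2.resize(im[190:310,260:420],None,fx=5,fy=5,interpolation=cv2.INTER_CUBIC))
E
```

```text
t: 12.8
ee_pos: [586.4, 265.5, 189.3]
orientation: [1.87, 2.486, -0.007]
ft_force: [0.2, 0.1, -1.1]
width: 52.0
t 12.8 p [586.4 265.5 189.3] x [-0.277  0.96  -0.027] z [ 0.022 -0.022 -1.   ] F [ 0.22  0.06 -1.12] w 52.0 q [ 0.42  0.5   1.63 -0.03  1.    0.16]
grip a,b,z 112.7 1.6 179.3 s,n 153.4 7.4 yaw 106.1 F a,b,z 0.0 0.22 -1.12 Fs -0.71 w 52.0
```

View pics/c18.png

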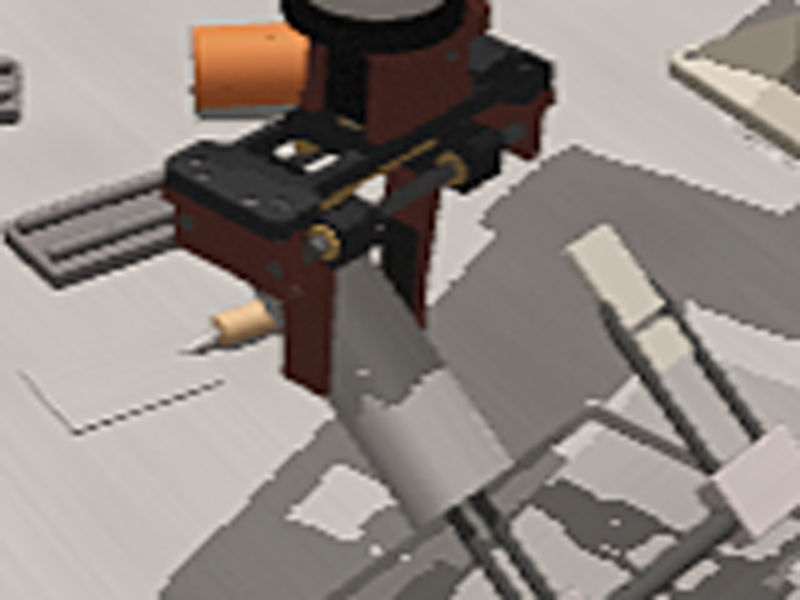

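```bash
python3 -m crank '[{"travel":[0.09,-0.01,0.14],"turn":0},{"travel":[0.09,-0.01,0.14],"turn":0},{"travel":[0.07,0,0.08],"turn":0},{"travel":[0,0,0],"turn":0}]'
python3 - <<'E'
from h import *
rk(OL)
E
```

```text
t: 13.25
ee_pos: [579.8, 278.7, 165.3]
orientation: [1.87, 2.49, -0.014]
ft_force: [0.1, -0.2, -0.4]
width: 51.8
t 13.25 p [579.8 278.7 165.3] x [-0.278  0.96  -0.028] z [ 0.016 -0.024 -1.   ] F [ 0.15 -0.23 -0.42] w 51.8 q [ 0.44  0.53  1.64 -0.04  0.96  0.18]
grip a,b,z 98.2 -1.1 155.3 s,n 126.9 -1.6 yaw 106.2 F a,b,z 0.26 0.08 -0.42 Fs -0.07 w 51.8
```

```bash
python3 -m crank '[{"travel":[0.05,0,0.035],"turn":0},{"travel":[0.05,0,0.035],"turn":0},{"travel":[0.02,0,0.015],"turn":0}]'
python3 - <<'E'
from h import *
rk(OL)
E
```

```text
t: 13.55
ee_pos: [578.7, 284.6, 161.3]
orientation: [1.87, 2.489, -0.013]
ft_force: [-0.5, -0.2, -0.6]
width: 52.1
t 13.55 p [578.7 284.6 161.3] x [-0.278  0.96  -0.027] z [ 0.018 -0.023 -1.   ] F [-0.48 -0.24 -0.62] w 52.1 q [ 0.45  0.54  1.64 -0.04  0.96  0.19]
grip a,b,z 92.2 -0.4 151.3 s,n 119.7 -0.8 yaw 106.1 F a,b,z 0.1 -0.53 -0.62 Fs -0.32 w 52.1
```

```bash
python3 -m crank '[{"travel":[0.04,0,0.032],"turn":0}]'>/dev/null; python3 -c "
from h import *
rk(OL)"; python3 -m crank '[{"travel":[0.04,0,0.032],"turn":0}]'>/dev/null; python3 -c "
from h import *
rk(OL)"; python3 -m crank '[{"travel":[0.04,0,0.032],"turn":0}]'>/dev/null; python3 -c "
from h import *
rk(OL)"
```

```text
t 13.65 p [578.5 286.6 160. ] x [-0.278  0.96  -0.027] z [ 0.018 -0.023 -1.   ] F [-0.22  0.16 -0.89] w 52.3 q [ 0.45  0.54  1.64 -0.04  0.95  0.19]
grip a,b,z 90.2 -0.1 150.0 s,n 117.4 -0.6 yaw 106.1 F a,b,z -0.22 -0.16 -0.89 Fs -0.74 w 52.3
t 13.75 p [578.2 288.2 158.6] x [-0.278  0.96  -0.028] z [ 0.019 -0.024 -1.   ] F [ 0.51 -5.04  2.56] w 52.0 q [ 0.46  0.55  1.64 -0.04  0.95  0.2 ]
grip a,b,z 88.6 0.1 148.6 s,n 115.2 -0.6 yaw 106.1 F a,b,z 4.98 -0.93 2.56 Fs 5.46 w 52.0
t 13.85 p [577.9 289.6 157.4] x [-0.278  0.96  -0.029] z [ 0.019 -0.025 -1.   ] F [-0.25 -4.6   3.07] w 51.8 q [ 0.46  0.55  1.64 -0.04  0.95  0.2 ]
grip a,b,z 87.2 0.2 147.4 s,n 113.3 -0.6 yaw 106.1 F a,b,z 4.34 -1.53 3.07 Fs 5.3 w 51.8
```

```bash
for k in 1; do python3 -m crank '[{"travel":[0.04,0,0.032],"turn":0},{"travel":[0.04,0,0.032],"turn":0}]'>/dev/null; python3 -c "
from h import *
rk(OL)"; done; python3 -m crank '[{"travel":[0.03,0,0.025],"turn":0}]'>/dev/null; python3 -c "
from h import *
rk(OL)"
```

```text
t 14.05 p [577.  292.7 154.4] x [-0.277  0.96  -0.03 ] z [ 0.02  -0.026 -0.999] F [-0.88 -5.28  3.66] w 52.3 q [ 0.47  0.55  1.64 -0.04  0.95  0.21]
grip a,b,z 84.0 0.2 144.5 s,n 109.0 -0.8 yaw 106.1 F a,b,z 4.82 -2.33 3.66 Fs 6.05 w 52.3
t 14.15 p [576.6 294.  153.2] x [-0.277  0.96  -0.031] z [ 0.02  -0.026 -0.999] F [-0.23 -5.39  2.91] w 51.8 q [ 0.47  0.55  1.64 -0.04  0.94  0.21]
grip a,b,z 82.6 0.2 143.2 s,n 107.1 -0.9 yaw 106.1 F a,b,z 5.11 -1.74 2.91 Fs 5.79 w 51.8
```

```bash
python3 -m crank '[{"travel":[0.02,0,0.017],"turn":0}]'>/dev/null; python3 -c "
from h import *
rk(OL)"; python3 -m crank '[{"travel":[0.02,0,0.017],"turn":0}]'>/dev/null; python3 -c "
from h import *
rk(OL)"
```

```text
t 14.25 p [576.3 295.  152.3] x [-0.277  0.96  -0.031] z [ 0.02  -0.026 -0.999] F [-1.22 -4.14  3.18] w 52.4 q [ 0.47  0.56  1.64 -0.04  0.94  0.21]
grip a,b,z 81.6 0.2 142.3 s,n 105.8 -0.9 yaw 106.1 F a,b,z 3.63 -2.34 3.18 Fs 4.83 w 52.4
t 14.35 p [576.  296.  151.4] x [-0.277  0.96  -0.031] z [ 0.02  -0.026 -0.999] F [ 0.16 -4.31  2.54] w 52.3 q [ 0.47  0.56  1.64 -0.04  0.94  0.21]
grip a,b,z 80.5 0.2 141.4 s,n 104.4 -0.9 yaw 106.1 F a,b,z 4.19 -1.06 2.54 Fs 4.84 w 52.3
```

```bash
python3 -m crank '[{"travel":[0.015,0,0.012],"turn":0}]'>/dev/null; python3 -c "
from h import *
rk(OL)"; python3 -m crank '[{"travel":[0.015,0,0.012],"turn":0}]'>/dev/null; python3 -c "
from h import *
rk(OL)"
```

```text
t 14.45 p [575.8 296.7 150.8] x [-0.277  0.96  -0.031] z [ 0.02  -0.027 -0.999] F [-0.12 -7.63  6.73] w 51.9 q [ 0.47  0.56  1.64 -0.04  0.94  0.21]
grip a,b,z 79.9 0.2 140.8 s,n 103.5 -1.0 yaw 106.1 F a,b,z 7.29 -2.26 6.73 Fs 9.91 w 51.9
t 14.55 p [575.8 297.  150.4] x [-0.277  0.96  -0.032] z [ 0.02  -0.027 -0.999] F [-1.54 -8.07  7.47] w 51.8 q [ 0.47  0.56  1.64 -0.04  0.94  0.22]
grip a,b,z 79.6 0.3 140.4 s,n 103.0 -1.0 yaw 106.1 F a,b,z 7.31 -3.74 7.47 Fs 10.4 w 51.8
```

```bash
python3 -m crank '[{"travel":[0.018,0,0.015],"turn":0}]'>/dev/null; python3 -c "
from h import *
rk(OL)"
```

```text
t 14.65 p [575.8 297.3 150. ] x [-0.278  0.96  -0.033] z [ 0.021 -0.029 -0.999] F [-0.63 -8.72  8.44] w 52.4 q [ 0.47  0.56  1.64 -0.04  0.94  0.22]
grip a,b,z 79.3 0.3 140.0 s,n 102.6 -1.2 yaw 106.1 F a,b,z 8.2 -3.05 8.44 Fs 11.71 w 52.4
```

```bash
python3 -m crank '[{"travel":[-0.015,0,-0.012],"turn":0},{"travel":[-0.08,0,0.09],"turn":0},{"travel":[-0.08,0,0.09],"turn":0},{"travel":[0,0,0],"turn":0}]'>/dev/null; python3 -c "
from h import *
rk(OL)"
```

```text
t 15.05 p [579.8 289.4 143. ] x [-0.278  0.96  -0.032] z [ 0.024 -0.027 -0.999] F [ 0.03 -2.73  1.06] w 52.2 q [ 0.46  0.57  1.64 -0.04  0.92  0.2 ]
grip a,b,z 88.0 2.0 133.0 s,n 104.7 -12.2 yaw 106.1 F a,b,z 2.63 -0.74 1.06 Fs 2.7 w 52.2
```

```bash
python3 -m crank '[{"travel":[0,0,0],"turn":0},{"travel":[0,0,0],"turn":0},{"travel":[0,0,0],"turn":0},{"travel":[0,0,0],"turn":0}]' 1 >/dev/null; python3 - <<'E'
from h import *
rk(OL);im=shot("s15","scene")
cv2.imwrite("pics/c19.png",cv2.resize(im[190:310,280:440],None,fx=5,fy=5,interpolation=cv2.INTER_CUBIC))
E
```

```text
t 15.45 p [579.  291.  141.8] x [-0.278  0.96  -0.03 ] z [ 0.023 -0.025 -0.999] F [-0.17 -0.08  0.18] w 80.4 q [ 0.46  0.57  1.64 -0.04  0.92  0.2 ]
grip a,b,z 86.2 1.7 131.8 s,n 102.6 -11.9 yaw 106.1 F a,b,z 0.03 -0.19 0.18 Fs 0.14 w 80.4
```

View pics/c19.png

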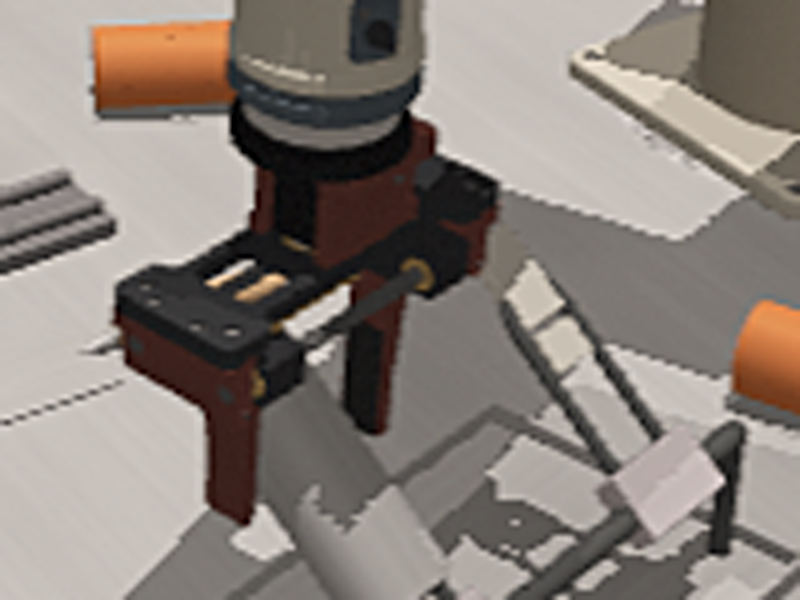

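```bash
python3 -m crank '[{"travel":[0,0,0],"turn":0},{"travel":[0,0,-0.4],"turn":0},{"travel":[0,0,-0.9],"turn":0},{"travel":[0,0,-0.9],"turn":0},{"travel":[-0.6,-0.5,-0.4],"turn":0},{"travel":[-0.6,-0.7,-0.1],"turn":0},{"travel":[-0.6,-0.7,0],"turn":0}]' >/dev/null; python3 - <<'E'
from h import *
st();im=shot("s16","scene");w=shot("w16")
cv2.imwrite("pics/c20.png",cv2.resize(im[210:350,290:450],None,fx=5,fy=4.2,interpolation=cv2.INTER_CUBIC))
E
```

```text
t 16.2 p [510.4 183.  282.3] x [-0.283  0.959 -0.03 ] z [ 0.024 -0.024 -0.999] F [ 0.56 -1.44 -0.29] w 88.1 q [ 0.34  0.25  1.78 -0.03  1.1   0.07]
```

View pics/c20.png

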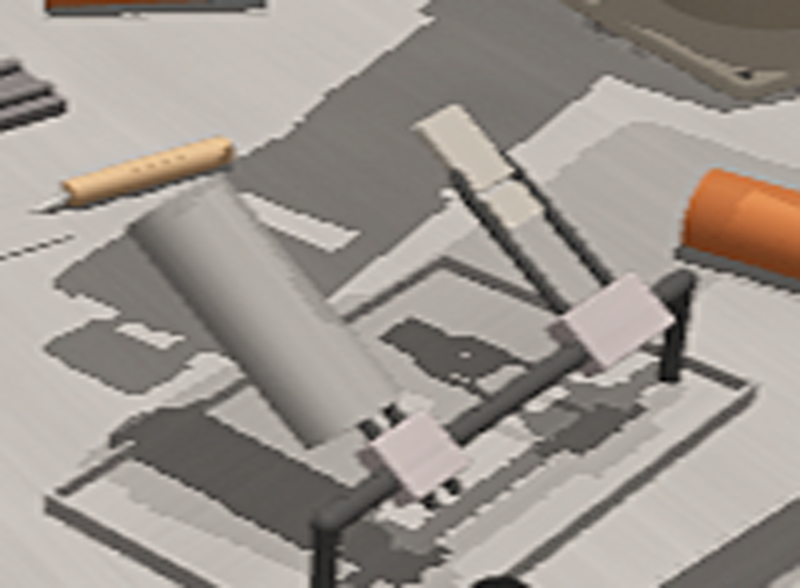

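View pics/w16.png

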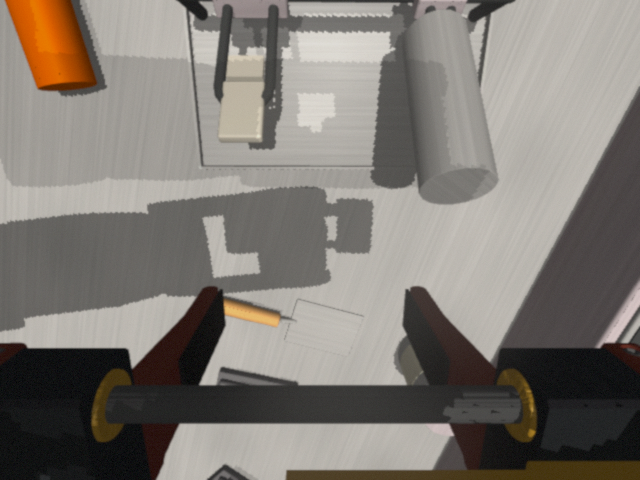

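```bash
python3 -m crank '[{"travel":[-0.9,-0.22,0],"turn":0},{"travel":[-0.95,-0.24,0],"turn":0},{"travel":[-0.95,-0.24,0],"turn":0},{"travel":[-0.95,-0.24,0],"turn":0},{"travel":[-0.95,-0.24,0],"turn":0},{"travel":[-0.95,-0.24,0],"turn":0},{"travel":[-0.95,-0.24,0],"turn":0},{"travel":[-0.95,-0.24,0],"turn":0},{"travel":[-0.9,-0.22,0],"turn":0.5},{"travel":[0,0,0],"turn":1},{"travel":[0,0,0],"turn":1},{"travel":[0,0,0],"turn":1},{"travel":[0,0,0],"turn":1},{"travel":[0,0,0],"turn":1},{"travel":[0,0,0],"turn":1},{"travel":[0,0,0],"turn":1},{"travel":[0,0,0],"turn":1},{"travel":[0,0,0],"turn":1},{"travel":[0,0,0],"turn":1},{"travel":[0,0,0],"turn":1}]' >/dev/null; python3 -c "
from h import *
st()"
```

```text
t 18.3 p [ 538.5 -268.7  293.5] x [0.79  0.613 0.012] z [ 0.034 -0.024 -0.999] F [ 1.13 -0.48 -0.74] w 87.5 q [-0.48  0.31  1.66 -0.01  1.12  0.43]
```

```bash
python3 -m crank '[{"travel":[0,0,0.1],"turn":1},{"travel":[0,0,0.1],"turn":1},{"travel":[0,0,0.1],"turn":1},{"travel":[0,0,0.1],"turn":1},{"travel":[0,0,0.1],"turn":1},{"travel":[0,0,0.1],"turn":1},{"travel":[0,0,0.1],"turn":1},{"travel":[0,0,0.1],"turn":1},{"travel":[0,0,0.1],"turn":1},{"travel":[0,0,0.1],"turn":1},{"travel":[0,0.4,0.1],"turn":0.9},{"travel":[0,0,0],"turn":0}]' >/dev/null; python3 -c "
from h import *
st();shot('w17')"
```

```text
t 19.5 p [ 542.8 -286.8  235.3] x [ 0.888 -0.457  0.046] z [ 0.04  -0.023 -0.999] F [ 1.08 -0.04 -0.07] w 87.8 q [-0.51  0.39  1.69 -0.    1.01  1.54]
```

View pics/w17.png

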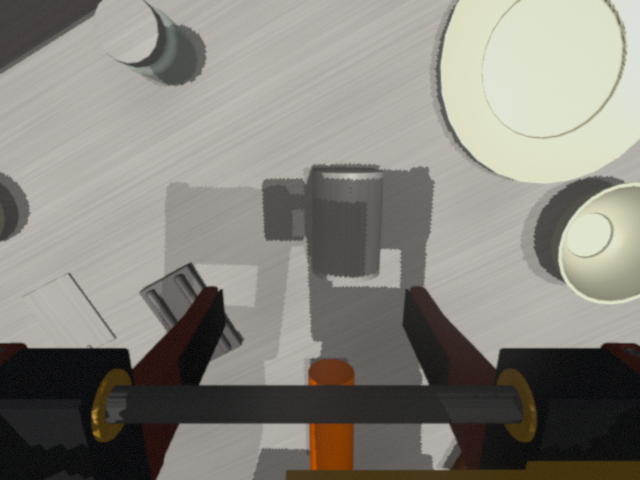

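```bash
python3 - <<'E'
from h import *
t=cv2.imread("pics/w17.png")
cv2.imwrite("pics/c21.png",cv2.convertScaleAbs(cv2.resize(t[150:290,290:400],None,fx=6,fy=4,interpolation=cv2.INTER_CUBIC),alpha=1.6,beta=0))
E
```

```text
(no output)
```

View pics/c21.png

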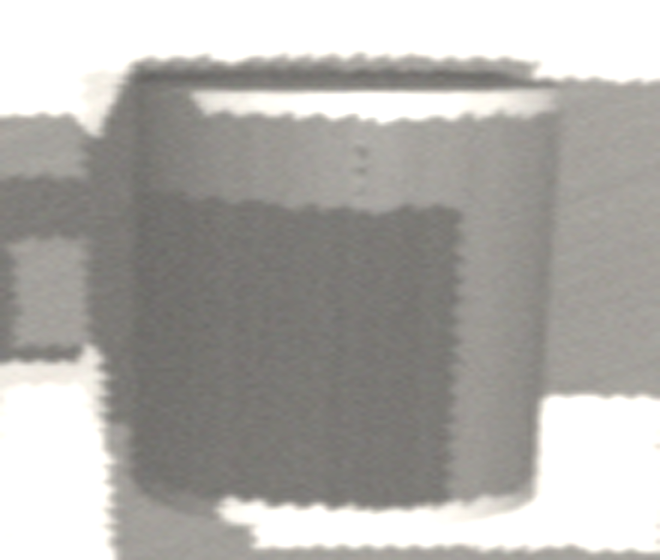

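```bash
python3 - <<'E'
from h import *
d=np.load("w17.npz");W=(d["K"],d["R"],d["t"])
o=ctrl.get_obs();Rt=R.from_rotvec(o["orientation"]).as_matrix()
for h in(40,48,78):
  a=onz(W,347.2,172,h);b=onz(W,345.8,272,h);print(h,a.round(1),b.round(1),np.degrees(np.arctan2(*(a-b)[[1,0]])).round(1),np.linalg.norm(a-b).round(1),"tool",(Rt.T@(a-o["ee_pos"])).round(1),(Rt.T@(b-o["ee_pos"])).round(1))
print(np.degrees(np.arctan2(Rt[1,0],Rt[0,0])))
E
```

```text
40 [ 575.9 -339.1   40. ] [ 489.1 -295.5   40. ] -26.7 97.1 tool [ 44.2  32.  198. ] [-52.9  32.7 193.5]
48 [ 576.7 -338.7   48. ] [ 491.9 -296.1   48. ] -26.7 94.9 tool [ 45.1  31.3 190. ] [-49.7  31.9 185.6]
78 [ 579.7 -337.2   78. ] [ 502.6 -298.4   78. ] -26.7 86.4 tool [ 48.5  28.6 160.1] [-37.8  29.2 156.1]
-27.09799117731904
```

```bash
python3 -m crank '[{"travel":[-0.04,0.3,0.3],"turn":0},{"travel":[-0.04,0.33,0.6],"turn":0},{"travel":[0,0,0.9],"turn":0},{"travel":[0,0,0.7],"turn":0},{"travel":[0,0,0.3],"turn":0},{"travel":[0,0,0],"turn":0}]' >/dev/null; python3 -c "
from h import *
st();shot('w18')"
```

```text
t 20.15 p [ 537.8 -315.4   95.2] x [ 0.894 -0.444  0.056] z [ 0.049 -0.026 -0.998] F [0.5  0.3  0.28] w 88.0 q [-0.55  0.59  1.75  0.01  0.75  1.48]
```

View pics/w18.png

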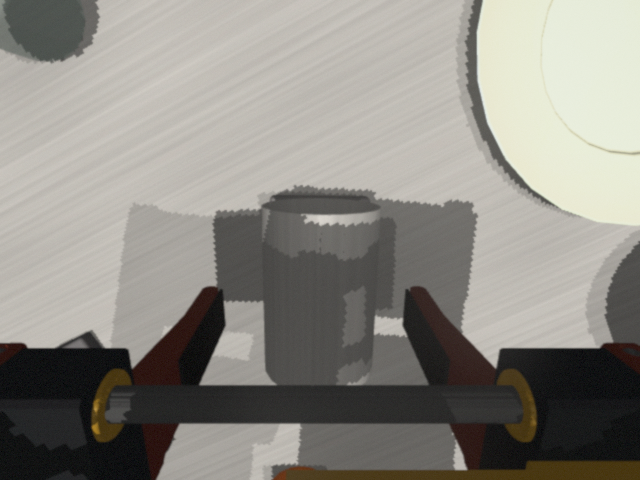

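```bash
python3 -m crank '[{"travel":[0,0.05,0.4],"turn":0},{"travel":[0,0,0.35],"turn":0},{"travel":[0,0,0.1],"turn":0},{"travel":[0,0,0],"turn":0}]' >/dev/null; python3 -c "
from h import *
st()"; python3 -m crank '[{"travel":[0,0,0],"turn":0},{"travel":[0,0,0],"turn":0},{"travel":[0,0,0],"turn":0},{"travel":[0,0,0],"turn":0},{"travel":[0,0,0],"turn":0}]' -1 >/dev/null; python3 -c "
from h import *
st()"
```

```text
t 20.6 p [ 544.2 -320.4   58.8] x [ 0.895 -0.441  0.067] z [ 0.059 -0.031 -0.998] F [0.61 0.76 0.71] w 87.9 q [-0.55  0.65  1.75  0.01  0.68  1.47]
t 21.1 p [ 545.6 -322.    62.5] x [ 0.895 -0.44   0.072] z [ 0.063 -0.035 -0.997] F [ 0.72  0.16 -1.3 ] w 64.4 q [-0.55  0.65  1.75  0.01  0.68  1.47]
```

```bash
python3 -m crank '[{"travel":[0,0,0],"turn":0},{"travel":[0,0,0],"turn":0},{"travel":[0,0,0],"turn":0},{"travel":[-0.1,0,0.15],"turn":0},{"travel":[-0.08,0,0.13],"turn":0},{"travel":[0,0,0],"turn":0}]' 1 >/dev/null; python3 -c "
from h import *
st();shot('w19')"
```

```text
t 21.7 p [ 537.9 -317.6   46.9] x [ 0.895 -0.441  0.072] z [ 0.063 -0.034 -0.997] F [-0.46  0.06 -0.31] w 87.9 q [-0.55  0.66  1.77  0.01  0.64  1.47]
```

View pics/w19.png

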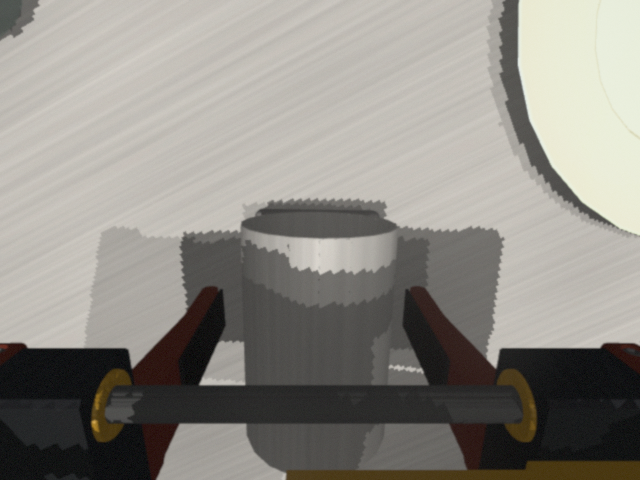

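```bash
python3 -m crank '[{"travel":[0,0,0],"turn":0},{"travel":[0,0,0],"turn":0},{"travel":[0,0,0],"turn":0},{"travel":[0,0,0],"turn":0}]' -1 >/dev/null; python3 -c "
from h import *
st()"; python3 -m crank '[{"travel":[0,0,-0.3],"turn":0},{"travel":[0,0,-0.9],"turn":0},{"travel":[0,0,-1],"turn":0},{"travel":[0,0,-1],"turn":0},{"travel":[0,0,-0.9],"turn":0},{"travel":[0,0,-0.4],"turn":0}]'>/dev/null; python3 -c "
from h import *
st();shot('w20')"
```

```text
t 22.15 p [ 538.3 -318.7   47.5] x [ 0.895 -0.44   0.073] z [ 0.064 -0.036 -0.997] F [-2.7  -3.54  2.1 ] w 64.3 q [-0.56  0.66  1.77  0.01  0.64  1.47]
t 22.75 p [ 521.8 -308.7  280.1] x [ 0.895 -0.441  0.067] z [ 0.059 -0.031 -0.998] F [ 0.2  -0.85  0.01] w 64.4 q [-0.56  0.32  1.68  0.01  1.07  1.47]
```

View pics/w20.png

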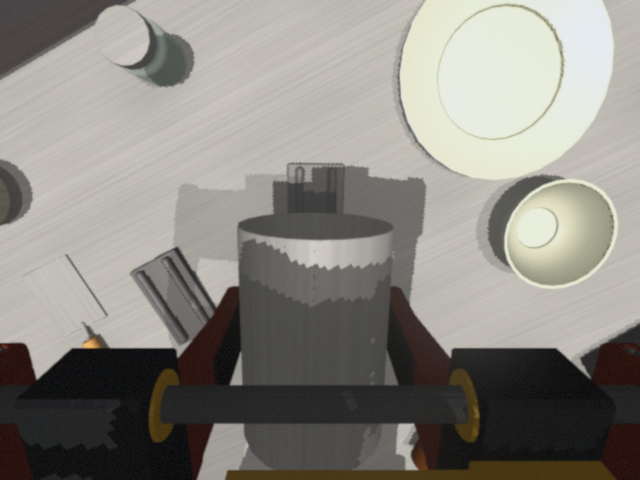

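```bash
python3 -m crank '[{"travel":[-0.5,-0.78,0],"turn":0},{"travel":[-0.5,-0.78,0],"turn":0},{"travel":[-0.5,-0.78,0],"turn":0},{"travel":[-0.5,-0.78,0],"turn":0},{"travel":[-0.5,-0.78,0],"turn":0},{"travel":[-0.5,-0.78,0],"turn":0},{"travel":[-0.5,-0.78,0],"turn":0},{"travel":[-0.5,-0.78,0],"turn":0},{"travel":[-0.3,-0.5,0],"turn":-0.5},{"travel":[0,0,0],"turn":-1},{"travel":[0,0,0],"turn":-1},{"travel":[0,0,0],"turn":-1},{"travel":[0,0,0],"turn":-1},{"travel":[0,0,0],"turn":-1},{"travel":[0,0,0],"turn":-1},{"travel":[0,0,0],"turn":-1},{"travel":[0,0,0],"turn":-1},{"travel":[0,0,0],"turn":-1},{"travel":[0,0,0],"turn":-1}]'>/dev/null; python3 -c "
from h import *
rk(OW,(0,0,5))"
```

```text
t 24.7 p [469.3 104.5 267.1] x [0.804 0.594 0.033] z [ 0.065 -0.033 -0.997] F [ 0.23  0.5  -1.06] w 64.7 q [ 0.22  0.15  1.95 -0.06  0.99  1.19]
grip a,b,z 235.0 -6.4 262.1 s,n 300.3 -7.8 yaw 36.5 F a,b,z -0.42 0.36 -1.06 Fs -1.01 w 64.7
```

```bash
python3 -m crank '[{"travel":[0,0,0],"turn":-1},{"travel":[0,0,0],"turn":-1},{"travel":[0,0,0],"turn":-1},{"travel":[0,0,0],"turn":-1},{"travel":[0,0,0],"turn":-1},{"travel":[0,0,0],"turn":-1},{"travel":[0,0,0],"turn":-1},{"travel":[0,0,0],"turn":-1},{"travel":[0,0,0],"turn":-1},{"travel":[0,0,0],"turn":-1},{"travel":[0,0,0],"turn":-1},{"travel":[0,0,0],"turn":-0.6},{"travel":[0,0,0],"turn":0}]'>/dev/null; python3 -c "
from h import *
rk(OW,(0,0,5));shot('w21')"
```

```text
t 26.0 p [461.5 104.9 265. ] x [-0.272  0.961 -0.046] z [ 0.058 -0.032 -0.998] F [ 0.45  0.3  -0.45] w 64.5 q [ 0.23  0.14  1.96 -0.05  0.99 -0.02]
grip a,b,z 232.4 -13.8 260.0 s,n 297.0 -7.7 yaw 105.8 F a,b,z -0.16 0.51 -0.45 Fs -0.41 w 64.5
```

View pics/w21.png

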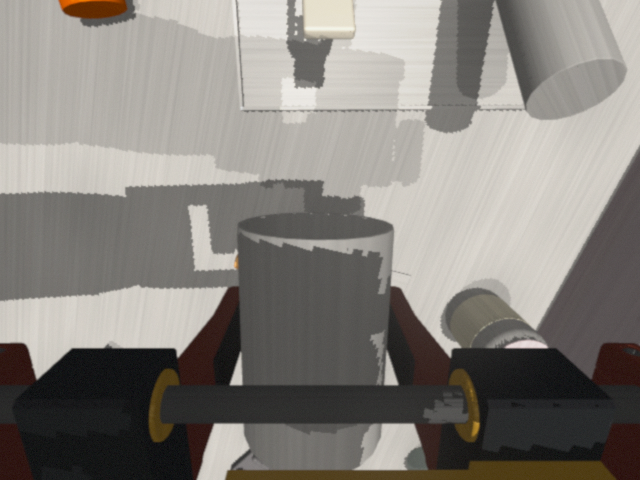

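```bash
python3 -m crank '[{"travel":[0.3,0.08,0.3],"turn":-0.08},{"travel":[0.3,0.09,0.7],"turn":0},{"travel":[0.3,0,0.7],"turn":0},{"travel":[0.15,0,0.2],"turn":0},{"travel":[0,0,0],"turn":0}]'>/dev/null; python3 - <<'E'
from h import *
rk(OW,(0,0,5));w=shot('w22');im=shot("s22","scene")
cv2.imwrite("pics/c22.png",cv2.resize(im[170:320,280:440],None,fx=5,fy=4,interpolation=cv2.INTER_CUBIC))
E
```

```text
t 26.55 p [462.1 156.4 167.4] x [-0.269  0.962 -0.046] z [ 0.062 -0.031 -0.998] F [ 0.22 -0.59 -0.5 ] w 64.6 q [ 0.33  0.31  2.01 -0.07  0.77  0.11]
grip a,b,z 183.1 1.2 162.4 s,n 196.5 -50.8 yaw 105.6 F a,b,z 0.63 0.05 -0.5 Fs 0.16 w 64.6
```

View pics/w22.png

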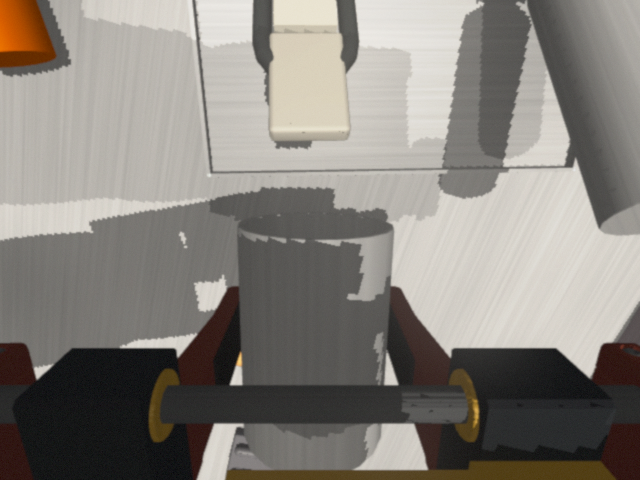

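View pics/c22.png

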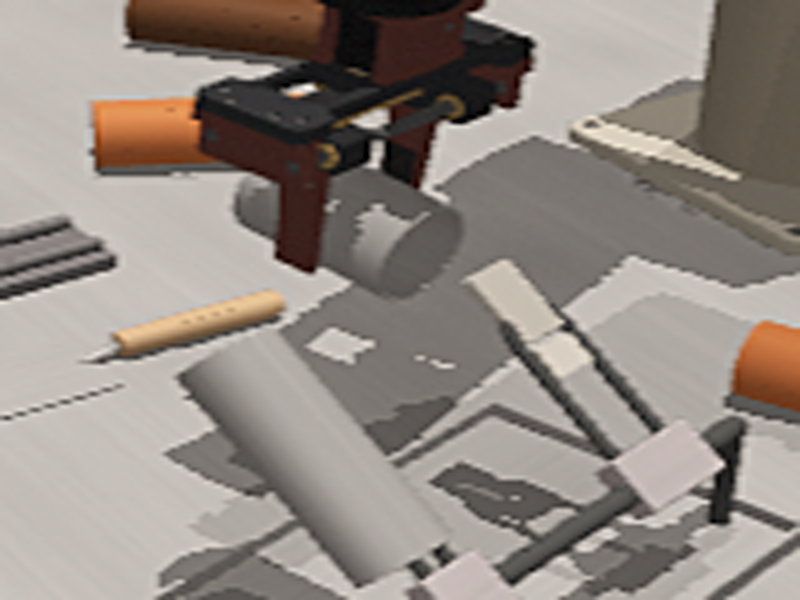

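```bash
python3 -m crank '[{"travel":[0.2,-0.05,0.2],"turn":-0.12},{"travel":[0.25,0,0],"turn":0},{"travel":[0.1,0,0],"turn":0},{"travel":[0,0,0],"turn":0}]'>/dev/null; python3 - <<'E'
from h import *
rk(OW,(0,0,5));w=shot('w23');im=shot("s23","scene")
cv2.imwrite("pics/c23.png",cv2.resize(np.hstack([im[190:310,300:430],w[100:220,250:380]]),None,fx=3,fy=3,interpolation=cv2.INTER_CUBIC))
E
```

```text
t 27.05 p [455.4 183.5 160.5] x [-0.279  0.959 -0.046] z [ 0.071 -0.028 -0.997] F [ 0.31  0.06 -1.47] w 64.4 q [ 0.39  0.33  2.01 -0.08  0.75  0.16]
grip a,b,z 155.3 2.4 155.5 s,n 170.7 -38.1 yaw 106.2 F a,b,z 0.03 0.31 -1.47 Fs -0.92 w 64.4
```

View pics/c23.png

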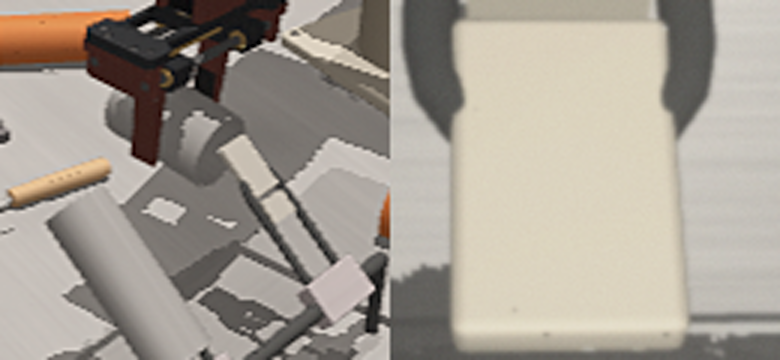

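```bash
python3 -m crank '[{"travel":[0.15,-0.08,0.06],"turn":0},{"travel":[0.15,0,0],"turn":0}]'>/dev/null; python3 - <<'E'
from h import *
rk(OW,(0,0,5));w=shot('w24');im=shot("s24","scene")
cv2.imwrite("pics/c24.png",cv2.resize(np.hstack([im[190:310,300:430],w[150:270,250:380]]),None,fx=3,fy=3,interpolation=cv2.INTER_CUBIC))
E
```

```text
t 27.35 p [447.6 196.2 156.6] x [-0.277  0.96  -0.047] z [ 0.072 -0.028 -0.997] F [-0.23 -0.36 -0.81] w 64.6 q [ 0.42  0.33  2.02 -0.08  0.74  0.2 ]
grip a,b,z 140.9 -1.4 151.7 s,n 157.2 -31.9 yaw 106.1 F a,b,z 0.28 -0.32 -0.81 Fs -0.31 w 64.6
```

View pics/c24.png

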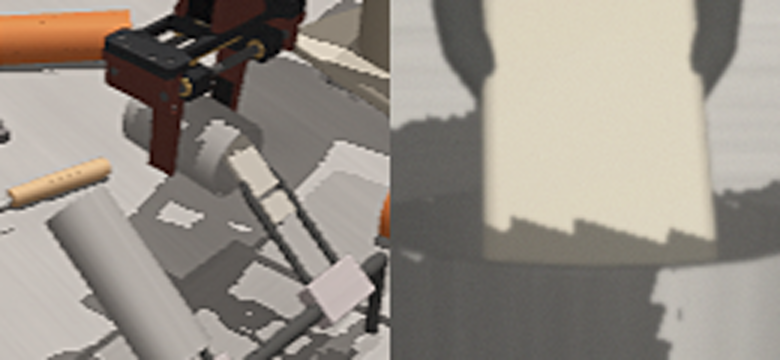

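```bash
python3 -m crank '[{"travel":[0.2,0.02,0],"turn":0},{"travel":[0.2,0,0],"turn":0},{"travel":[0.05,0,-0.05],"turn":0}]'>/dev/null; python3 - <<'E'
from h import *
rk(OW,(0,0,5));im=shot("s25","scene")
cv2.imwrite("pics/c25.png",cv2.resize(im[190:310,300:430],None,fx=5,fy=5,interpolation=cv2.INTER_CUBIC))
E
```

```text
t 27.75 p [442.3 220.5 158.3] x [-0.278  0.96  -0.046] z [ 0.072 -0.027 -0.997] F [ 0.44 -0.5  -1.65] w 64.2 q [ 0.47  0.34  2.01 -0.08  0.75  0.25]
grip a,b,z 116.0 0.3 153.3 s,n 139.2 -14.6 yaw 106.1 F a,b,z 0.61 0.28 -1.65 Fs -0.6 w 64.2
```

View pics/c25.png

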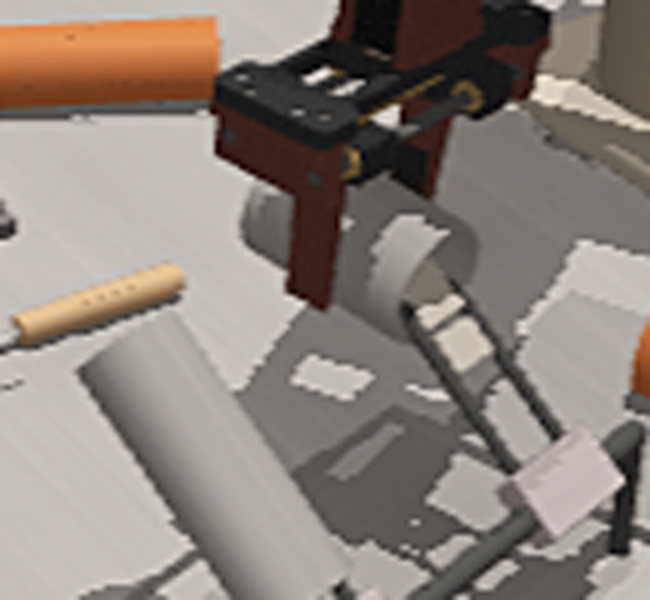

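```bash
python3 -m crank '[{"travel":[0.08,0,-0.11],"turn":0},{"travel":[0.1,0,-0.11],"turn":0}]'>/dev/null; python3 -c "
from h import *
rk(OW,(0,0,5))";python3 -m crank '[{"travel":[0.14,0,-0.12],"turn":0},{"travel":[0.15,0,-0.12],"turn":0}]'>/dev/null; python3 - <<'E'
from h import *
rk(OW,(0,0,5));im=shot("s26","scene")
cv2.imwrite("pics/c26.png",cv2.resize(im[190:310,300:430],None,fx=5,fy=5,interpolation=cv2.INTER_CUBIC))
E
```

```text
t 28.0 p [438.8 229.  169.3] x [-0.279  0.959 -0.048] z [ 0.072 -0.029 -0.997] F [ 3.54 -2.21 -3.56] w 64.7 q [ 0.49  0.32  2.   -0.09  0.78  0.27]
grip a,b,z 106.8 -0.7 164.3 s,n 139.3 -0.3 yaw 106.2 F a,b,z 3.11 2.77 -3.56 Fs 0.09 w 64.7
t 28.2 p [433.8 243.4 181.2] x [-0.278  0.959 -0.049] z [ 0.072 -0.03  -0.997] F [  4.88  -1.35 -10.64] w 64.4 q [ 0.52  0.3   1.98 -0.09  0.81  0.3 ]
grip a,b,z 91.7 -1.5 176.2 s,n 135.3 18.6 yaw 106.1 F a,b,z 2.67 4.31 -10.64 Fs -4.8 w 64.4
```

View pics/c26.png

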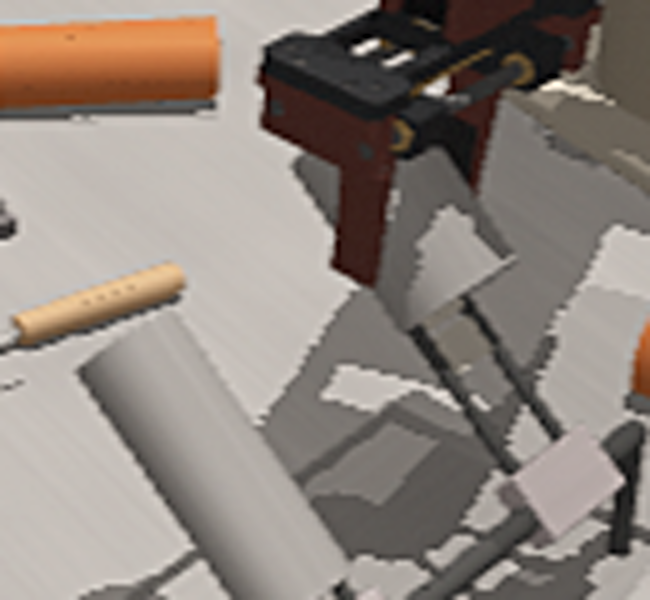

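```bash
python3 -m crank '[{"travel":[0.03,0,0.2],"turn":0},{"travel":[0.09,0,0.2],"turn":0},{"travel":[0.12,0,0.2],"turn":0},{"travel":[0,0,0],"turn":0}]'>/dev/null; python3 - <<'E'
from h import *
rk(OW,(0,0,5));im=shot("s27","scene")
cv2.imwrite("pics/c27.png",cv2.resize(im[190:310,300:430],None,fx=5,fy=5,interpolation=cv2.INTER_CUBIC))
E
```

```text
t 28.65 p [432.4 257.4 149.9] x [-0.278  0.959 -0.046] z [ 0.074 -0.027 -0.997] F [-0.31 -0.64 -1.91] w 63.9 q [ 0.55  0.36  1.99 -0.09  0.74  0.33]
grip a,b,z 77.8 1.2 144.9 s,n 104.5 3.5 yaw 106.2 F a,b,z 0.52 -0.47 -1.91 Fs -0.83 w 63.9
```

View pics/c27.png

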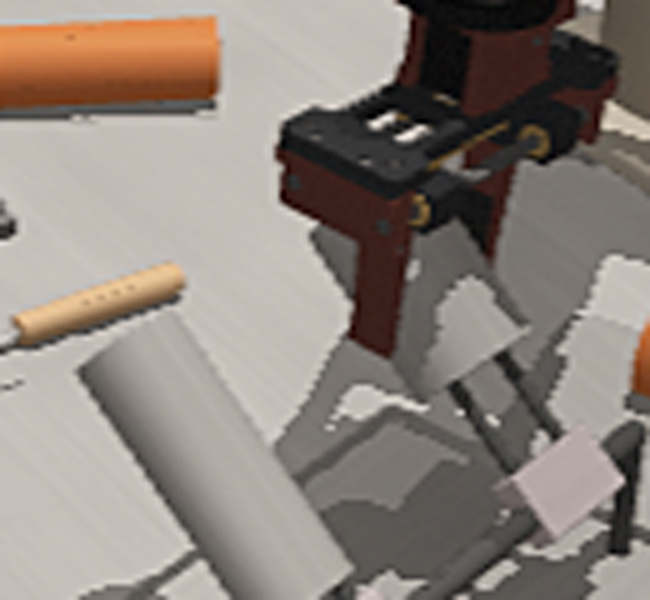

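```bash
python3 -m crank '[{"travel":[0.06,0,0.12],"turn":0},{"travel":[0.03,-0.01,0.02],"turn":0}]'>/dev/null; python3 -c "
from h import *
rk(OW,(0,0,5))"; python3 -m crank '[{"travel":[0.04,0,0.03],"turn":0}]'>/dev/null; python3 -c "
from h import *
rk(OW,(0,0,5))"
```

```text
t 28.9 p [431.5 261.5 142.4] x [-0.278  0.96  -0.046] z [ 0.074 -0.027 -0.997] F [-0.62 -0.46 -0.83] w 64.9 q [ 0.56  0.38  1.99 -0.09  0.73  0.34]
grip a,b,z 73.6 1.4 137.5 s,n 96.5 0.5 yaw 106.1 F a,b,z 0.27 -0.72 -0.83 Fs -0.33 w 64.9
t 29.0 p [431.  263.5 140.7] x [-0.278  0.96  -0.046] z [ 0.074 -0.027 -0.997] F [-0.66  0.87 -1.45] w 64.5 q [ 0.56  0.38  1.99 -0.09  0.72  0.35]
grip a,b,z 71.5 1.6 135.7 s,n 93.9 0.5 yaw 106.1 F a,b,z -1.02 -0.39 -1.45 Fs -1.71 w 64.5
```

```bash
python3 -m crank '[{"travel":[0.04,-0.01,0.03],"turn":0}]'>/dev/null; python3 -c "
from h import *
rk(OW,(0,0,5))"; python3 -m crank '[{"travel":[0.04,0,0.03],"turn":0}]'>/dev/null; python3 -c "
from h import *
rk(OW,(0,0,5))"; python3 -m crank '[{"travel":[0.04,0,0.03],"turn":0}]'>/dev/null; python3 -c "
from h import *
rk(OW,(0,0,5))"
```

```text
t 29.1 p [430.2 265.4 139. ] x [-0.278  0.96  -0.046] z [ 0.074 -0.027 -0.997] F [-0.67  0.63 -0.99] w 64.3 q [ 0.57  0.38  1.99 -0.09  0.72  0.35]
grip a,b,z 69.5 1.3 134.1 s,n 91.2 0.6 yaw 106.1 F a,b,z -0.79 -0.47 -0.99 Fs -1.24 w 64.3
t 29.2 p [429.7 267.3 137.5] x [-0.278  0.96  -0.046] z [ 0.074 -0.027 -0.997] F [ 0.33 -3.11  1.21] w 64.4 q [ 0.57  0.39  1.99 -0.1   0.72  0.36]
grip a,b,z 67.5 1.3 132.5 s,n 88.7 0.6 yaw 106.1 F a,b,z 3.08 -0.55 1.21 Fs 3.13 w 64.4
t 29.3 p [429.2 268.9 136. ] x [-0.278  0.959 -0.047] z [ 0.074 -0.028 -0.997] F [ 0.37 -5.13  3.66] w 64.6 q [ 0.57  0.39  1.99 -0.1   0.71  0.36]
grip a,b,z 65.9 1.4 131.0 s,n 86.5 0.6 yaw 106.2 F a,b,z 5.03 -1.09 3.66 Fs 6.21 w 64.6
```

```bash
python3 -m crank '[{"travel":[0.04,0,0.03],"turn":0},{"travel":[0.04,0,0.03],"turn":0}]'>/dev/null; python3 -c "
from h import *
rk(OW,(0,0,5))"; python3 -m crank '[{"travel":[0.03,0,0.024],"turn":0}]'>/dev/null; python3 -c "
from h import *
rk(OW,(0,0,5))"; python3 -m crank '[{"travel":[0.02,0,0.016],"turn":0}]'>/dev/null; python3 -c "
from h import *
rk(OW,(0,0,5))"
```

```text
t 29.5 p [428.3 272.1 133. ] x [-0.278  0.959 -0.049] z [ 0.074 -0.029 -0.997] F [ 0.45 -5.34  3.72] w 64.5 q [ 0.58  0.4   1.99 -0.1   0.71  0.37]
grip a,b,z 62.5 1.4 128.0 s,n 82.0 0.4 yaw 106.2 F a,b,z 5.26 -1.07 3.72 Fs 6.42 w 64.5
t 29.6 p [427.9 273.5 131.7] x [-0.278  0.959 -0.049] z [ 0.074 -0.029 -0.997] F [-0.28 -3.68  3.98] w 64.3 q [ 0.58  0.4   1.99 -0.1   0.71  0.37]
grip a,b,z 61.1 1.4 126.7 s,n 80.1 0.3 yaw 106.2 F a,b,z 3.45 -1.3 3.98 Fs 5.2 w 64.3
t 29.7 p [427.7 274.4 130.8] x [-0.278  0.959 -0.049] z [ 0.074 -0.03  -0.997] F [-1.03 -3.91  4.02] w 64.6 q [ 0.58  0.4   1.99 -0.1   0.71  0.38]
grip a,b,z 60.1 1.4 125.8 s,n 78.7 0.3 yaw 106.2 F a,b,z 3.46 -2.09 4.02 Fs 5.24 w 64.6
```

```bash
python3 -m crank '[{"travel":[0.016,0,0.013],"turn":0}]'>/dev/null; python3 -c "
from h import *
rk(OW,(0,0,5))"; python3 -m crank '[{"travel":[0.015,0,0.012],"turn":0}]'>/dev/null; python3 -c "
from h import *
rk(OW,(0,0,5))"
```

```text
t 29.8 p [427.4 275.2 130.1] x [-0.278  0.959 -0.049] z [ 0.074 -0.03  -0.997] F [ 1.02 -4.2   3.93] w 64.1 q [ 0.59  0.41  1.99 -0.1   0.71  0.38]
grip a,b,z 59.3 1.4 125.1 s,n 77.6 0.2 yaw 106.2 F a,b,z 4.32 -0.2 3.93 Fs 5.84 w 64.1
t 29.9 p [427.2 276.  129.4] x [-0.278  0.959 -0.049] z [ 0.074 -0.03  -0.997] F [ 0.21 -4.65  3.41] w 64.7 q [ 0.59  0.41  1.99 -0.1   0.7   0.38]
grip a,b,z 58.5 1.4 124.4 s,n 76.6 0.2 yaw 106.2 F a,b,z 4.52 -1.11 3.41 Fs 5.66 w 64.7
```

```bash
python3 -m crank '[{"travel":[0.015,0,0.012],"turn":0}]'>/dev/null; python3 -c "
from h import *
rk(OW,(0,0,5))"; python3 -m crank '[{"travel":[0.015,0,0.012],"turn":0}]'>/dev/null; python3 -c "
from h import *
rk(OW,(0,0,5))"
```

```text
t 30.0 p [427.  276.5 128.8] x [-0.278  0.959 -0.05 ] z [ 0.074 -0.03  -0.997] F [ 0.62 -7.74  6.32] w 64.4 q [ 0.59  0.41  1.99 -0.1   0.7   0.38]
grip a,b,z 58.0 1.3 123.8 s,n 75.8 0.1 yaw 106.2 F a,b,z 7.6 -1.58 6.32 Fs 9.89 w 64.4
t 30.1 p [426.9 276.9 128.3] x [-0.279  0.959 -0.05 ] z [ 0.074 -0.031 -0.997] F [ 0.39 -7.98  8.34] w 64.2 q [ 0.59  0.41  1.99 -0.1   0.7   0.38]
grip a,b,z 57.6 1.4 123.3 s,n 75.2 -0.0 yaw 106.2 F a,b,z 7.77 -1.87 8.34 Fs 11.32 w 64.2
```

```bash
python3 -m crank '[{"travel":[0.015,0,0.012],"turn":0}]'>/dev/null; python3 -c "
from h import *
rk(OW,(0,0,5))"; python3 -m crank '[{"travel":[-0.015,0,-0.012],"turn":0},{"travel":[-0.07,0,0.09],"turn":0},{"travel":[-0.07,0,0.09],"turn":0},{"travel":[0,0,0],"turn":0}]'>/dev/null; python3 -c "
from h import *
rk(OW,(0,0,5))"
```

```text
t 30.2 p [426.8 277.  127.9] x [-0.279  0.959 -0.052] z [ 0.074 -0.032 -0.997] F [ 0.88 -8.66  9.05] w 64.7 q [ 0.59  0.41  1.99 -0.11  0.7   0.39]
grip a,b,z 57.4 1.3 123.0 s,n 74.8 -0.2 yaw 106.2 F a,b,z 8.56 -1.58 9.05 Fs 12.38 w 64.7
t 30.6 p [430.7 269.5 120.9] x [-0.28   0.959 -0.052] z [ 0.076 -0.031 -0.997] F [ 0.04 -4.97  1.65] w 64.3 q [ 0.57  0.42  1.99 -0.11  0.68  0.37]
grip a,b,z 65.8 3.0 115.9 s,n 76.7 -11.0 yaw 106.3 F a,b,z 4.78 -1.36 1.65 Fs 4.72 w 64.3
```

```bash
python3 -m crank '[{"travel":[0,0,0],"turn":0},{"travel":[0,0,0],"turn":0},{"travel":[0,0,0],"turn":0},{"travel":[0,0,0],"turn":0},{"travel":[0,0,0],"turn":0}]' 1 >/dev/null; python3 - <<'E'
from h import *
rk(OW,(0,0,5));im=shot("s28","scene")
cv2.imwrite("pics/c28.png",cv2.resize(im[190:310,300:430],None,fx=5,fy=5,interpolation=cv2.INTER_CUBIC))
E
```

```text
t 31.1 p [431.4 272.  121. ] x [-0.279  0.959 -0.048] z [ 0.078 -0.027 -0.997] F [-0.05 -0.93 -0.34] w 87.9 q [ 0.58  0.42  1.99 -0.1   0.68  0.37]
grip a,b,z 63.5 4.3 116.1 s,n 75.1 -9.4 yaw 106.2 F a,b,z 0.88 -0.31 -0.34 Fs 0.46 w 87.9
```

View pics/c28.png

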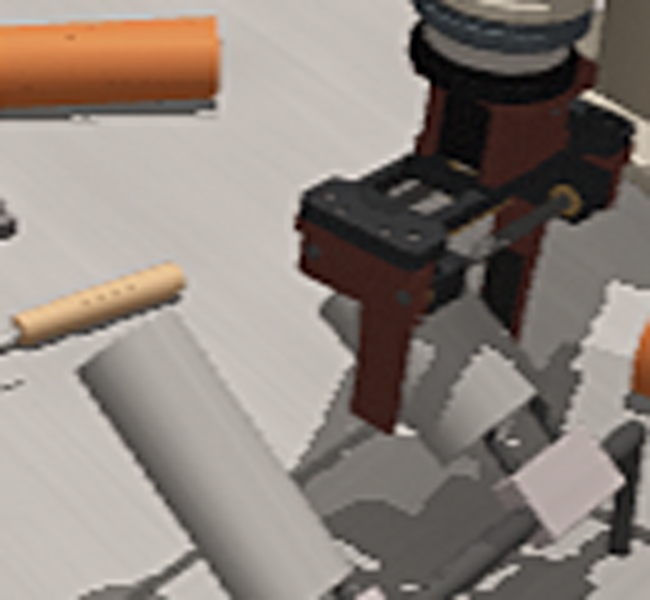

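```bash
python3 -m crank '[{"travel":[0,0,-0.3],"turn":0},{"travel":[0,0,-0.7],"turn":0},{"travel":[0,0,-0.9],"turn":0},{"travel":[0,0,-0.9],"turn":0},{"travel":[-0.6,0,-0.4],"turn":0},{"travel":[-0.8,0,0],"turn":0},{"travel":[-0.8,0,0],"turn":0},{"travel":[0,0,0],"turn":0},{"travel":[0,0,0],"turn":0}]' >/dev/null; python3 - <<'E'
from h import *
st();im=shot("s29","scene");w=shot("w29");shot("t29","top")
cv2.imwrite("pics/c29.png",cv2.resize(im[210:350,290:450],None,fx=5,fy=4.2,interpolation=cv2.INTER_CUBIC))
E
```

```text
t 32.05 p [450.4 168.9 293.8] x [-0.281  0.958 -0.049] z [ 0.082 -0.027 -0.996] F [-0.74  0.37 -0.13] w 88.1 q [ 0.37  0.11  1.92 -0.06  1.04  0.11]
```

View pics/c29.png

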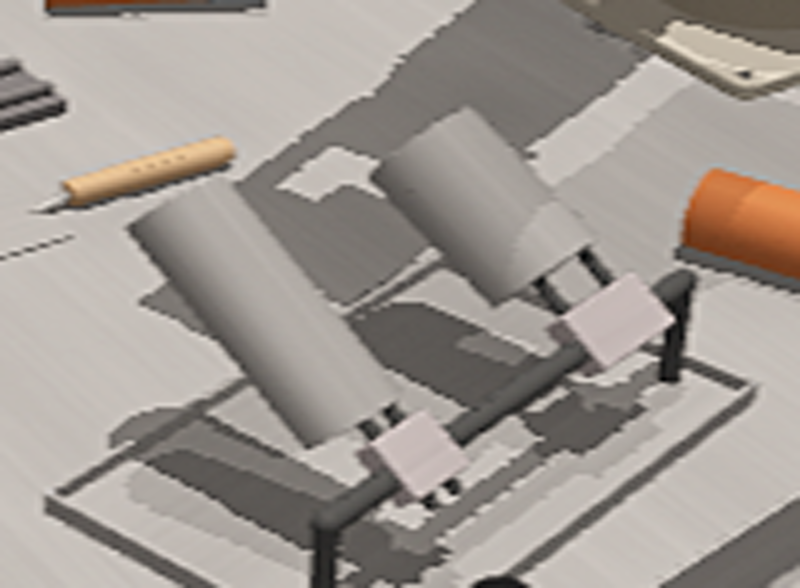

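View pics/w29.png

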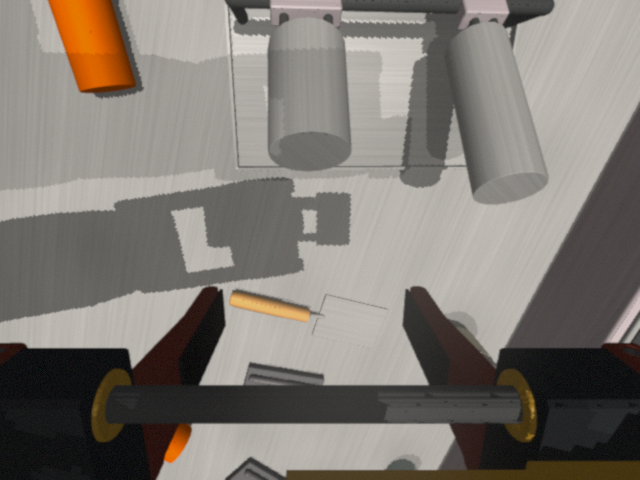

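View pics/t29.png

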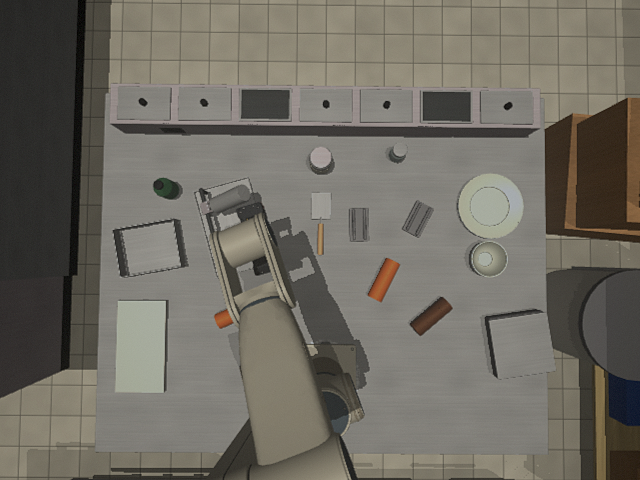

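```bash
python3 -c "
from workcell import workorder
print(workorder.close_job())"
```

```text
the job is handed in; nothing more can be done
None
```

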